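Hang up the two empty cable reels

TASK

Tidy the network bench: hang each empty cable reel by the middle of its handle bar on a hook, the larger reel on the tall stand's hook and the smaller reel on the short stand's hook. Never tip a reel over on the way, leave both hanging still and straight, and do not disturb the mug, the screwdriver or the drive box.

Things in the scene. Friction and masses are not known exactly. Their poses are not given: they have to be found in the camera images.
- large_reel: larger empty cable reel, standing, loose, 0.35 kg: two round grey cheeks 104 mm across on a black core (axis = own x), foot 64 (x) x 78 mm, black yoke 50 (x) x 124 (y) mm on top of the cheeks (its top 116 mm up), above it an aluminium D handle. Height 180 mm. Same front and back. Origin: centre of underside, z up, y along the handle bar
- large_reel_bar (a point): middle of the large reel's handle bar, on its axis, 173 mm above the underside. Round bar 14 mm thick, 124 mm long along own y; uprights (12 mm) 56 mm either side of this point leave 100 mm of bar free, with 50 mm of free height below the bar. Gripped beside the middle, the middle stays free for the hook
- small_reel: smaller empty cable reel of the same make, yoke and handle, 0.22 kg: cheeks 72 mm across, foot 64 (x) x 54 mm, yoke top 84 mm up, height 148 mm. Origin: centre of underside, z up, y along the handle bar
- small_reel_bar (a point): middle of the small reel's handle bar, on the bar's axis, 141 mm above the reel's underside; bar 14 mm in diameter, 124 mm long along the reel's own y, 100 mm free between uprights, 50 mm free height below it
- tall_stand: fixed stand with the high hook: base plate 130 x 150 x 12 mm, 24 mm square post at its origin, on top a tray 76 (x) x 124 (y) mm with a black network switch fixed on it. Origin under the post at table level; the hook points to own -x (roughly to the robot). The tray overhangs: 75 to 106 mm above the hook's rest point, from 22 mm behind it (+x) on
- tall_stand_hook (a point): where the axis of a 14 mm bar rests in the hook: 60 mm from the post axis, 250 mm up, stand's axes. Hook: 8 mm rod in the x-z plane, trough 7 mm under this point, upturned tip 21 mm away to -x with its top 16 mm above it: a bar along y passes over the tip, then down; play 5 mm. A gripper straight down hits the tray: lean its body back to -x
- short_stand: fixed stand of the same make with the low hook, same tray and switch on top; only its post is shorter. Origin under the post at table level; the hook points to own -x
- short_stand_hook (a point): where the axis of a 14 mm bar rests in the short stand's hook: 60 mm from the post axis on the own -x side, 160 mm above the table. Hook and tray lie about this point exactly as on the tall stand; bring the reel in from the front, under the tray
- mug: white mug, 80 mm across, 95 mm high, loose bystander; origin at the centre of its underside
- screwdriver: loose screwdriver about 200 mm long lying on the table along its own x, between the reels, bystander
- drive: black external drive box 115 x 80 x 20 mm, loose bystander; origin at the centre of its underside
Mind the look-alikes: they are no part of the job. Leave any yellow look-alike of the large_reel alone.

How it is judged (in metres and radians):
At the end, for the whole second after the job is handed in: Large reel on the tall stand's hook, small reel on the short's: bar middle within 15 mm of the rest point along x and z, 22 mm along y; lean under 0.35 rad; over 0.5 N on the stand; still (0.05 m/s, 0.5 rad/s). Mug, screwdriver, drive within 40 mm of their starts (x of large_reel_bar in the frame of tall_stand_hook between -0.015 and 0.015 m and y of large_reel_bar in the frame of tall_stand_hook between -0.022 and 0.022 m and z of large_reel_bar in the frame of tall_stand_hook between -0.015 and 0.015 m and angle between each of large_reel, small_reel's own z axis and vertical below 0.35 rad and contact force between large_reel and tall_stand above 0.5 N and linear speed of each of large_reel, small_reel below 0.05 m/s and angular speed of each of large_reel, small_reel below 0.5 rad/s and x of small_reel_bar in the frame of short_stand_hook between -0.015 and 0.015 m and y of small_reel_bar in the frame of short_stand_hook between -0.022 and 0.022 m and z of small_reel_bar in the frame of short_stand_hook between -0.015 and 0.015 m and contact force between small_reel and short_stand above 0.5 N and distance of each of mug, screwdriver, drive from where it was at the start of the episode below 0.04 m); the robot touches nothing.
It fails at once if a reel is tipped over (leans more than 60 degrees) (angle between any of large_reel, small_reel's own z axis and vertical above 1.05 rad).
It fails at once if the mug, screwdriver or drive box is moved more than 40 mm (distance of any of mug, screwdriver, drive from where it was at the start of the episode above 0.04 m).
It also fails if it takes over 67 s, if anything falls off the work surface, if the arm or the gripper's body presses on something with over 40 N, if the wrist force passes 120 N, or if a joint passes its speed limit or range.

ROBOT

A 6-joint arm with a two-finger parallel gripper is mounted at the origin on the work surface. World frame = base frame: x ahead of the robot, y to its left, z up, the work surface at z = 0. Lengths are in mm, angles in rad, forces in N, time in s.
With the tool pointing down it reaches from about 400 to 925 mm from the base axis. Payload 12.5 kg.
Tool frame: the origin (TCP) lies at the very end of the fingers, on their centre line; the grasp point (between the pads) lies behind it (env.grip_depth is the z of the grasp point in the tool frame, in mm); z points along the fingers, y is the line along which they close (so a half turn about z gives the same grasp; the last joint's range is limited). The gripper opens to 95 mm and grips with 3 to 60 N. Pads are 20 mm wide; open, the fingers measure 119 mm over their backs; the gripper's body (75 mm by 180 mm) begins 59 mm behind the grasp point.
Start: joints at [-1.44, 0.491, 1.559, -0, 1.092, -0.106], TCP at [146.643, -607.571, 214.661] pointing down, gripper open.
Joint ranges: [-3.1, 3.1], [-0.84, 2.19], [0.05, 2.79], [-1.13, 4.28], [0.06, 2.93], [-2.69, 2.69]. Speed limits (rad/s): [2.22, 2.22, 2.79, 3.14, 3.14, 3.14].

INTERFACE

Orientations are given as [roll, pitch, yaw] about the fixed x, y, z axes, in that order (R = Rz(yaw) Ry(pitch) Rx(roll)).
In Python, from cell import env, optics gives the robot as it stands.
- The arm moves only by the tool step_arm, never from a script. Its argument "moves" is a list of rows, each an object of numbers: "tx", "ty", "tz": the shift along the tool's x, y, z in mm; "roll": the turn about the tool's z in rad. In form: [{"tx": .., "ty": .., "tz": .., "roll": ..}, ...]. A call has 1 to 12 rows; each row is the pose to reach, as a shift and turn from the pose commanded when the call began, along the tool's axes at that moment; what a row does not reach only later rows make up. A row lasts 1/12 s, in which the tool goes at most 41.7 mm and 7.16 degrees, less where a joint would pass 70% of its speed; a pose out of reach is approached as far as the arm can. A call with a gripper value outside its range is refused whole. "grip" is the finger opening in mm, from 0 to 95.1, set as the call begins (left out, the last holds). The fingers move at their own pace and stop on an object; the grip force is fixed at half the most. Time passes only in rows, so rows that repeat a pose let the fingers close. It gives the time, the measured TCP pose, the force, the opening and the grip force at its end, in the units of the state.
- env.state(): the state, without advancing time (a new reading comes with each control period).
- optics.read_camera(name): name is "side" or "top"; returns a dict with "pixels" (384x512x3 uint8, blue, green, red), "mtx" (3x3 intrinsics, pixels), "view" (4x4, takes a point from world to camera coordinates). Camera axes: x right, y down, z forward; pixel columns grow to the right and rows downward; lengths in mm; the calibration is good to about 2 mm. A picture is of the moment at which its call begins. There is no depth.
- env.job_done(): hands the job in; it is judged then, once.
The state is a dict: "t": time; "joints": joint angles; "qvel": joint speeds; "tau": joint torques, N m; "eef_pos": TCP position; "tcp_rot": TCP orientation; "ft_force": force on the tool from outside, world axes, zero at the start; "moment": the same for the moment, N m; "opening": opening from 0.0 (shut) to 1.0 (fully open); "grip_force": force on a finger pad.
Only numpy, scipy, OpenCV 4.12 (cv2) and the standard library are available. Lean on these libraries where they do the work, as an engineer would, in place of code of your own. Each camera call takes 0.05 s, during which the arm holds its last target. There are 200 camera calls.

## Working session

There is one attempt and no reset: what is moved stays moved. The work goes in short steps, Python scripts to look and compute and a tool call to move; the robot and the scene stay as the last step left them, time stands still between calls to the robot, and variables do not carry over. Pictures are saved under pics/ and viewed, at most 10 in all, crops included, and the job is handed in when it is done.

Besides the shell and the picture viewer there is one more tool, called by a JSON object that holds its "api" and its "payload". step_arm: Moves the arm, as the interface text tells. Its arguments: {"type":"object","properties":{"moves":{"type":"array"},"grip":{"type":"number"}},"required":["moves"]}

```bash
ls; mkdir -p pics; python3 - <<'E'
from cell import env, optics
import cv2, numpy as np
for n in ("side","top"):
    c=optics.read_camera(n); cv2.imwrite(f"pics/{n}0.png",cv2.resize(c["pixels"],(800,600),interpolation=cv2.INTER_CUBIC))
    print(n,np.round(c["mtx"],1).tolist(),np.round(c["view"],4).tolist())
print(env.state(), env.grip_depth)
E
```

```text
pics
side [[368.9, 0.0, 252.6], [0.0, 368.9, 185.5], [0.0, 0.0, 1.0]] [[0.7356, -0.6774, -0.0065, -349.4538], [-0.4911, -0.5266, -0.694, 350.5701], [0.4667, 0.5136, -0.72, 1230.6902], [0.0, 0.0, 0.0, 1.0]]
top [[427.8, 0.0, 257.7], [0.0, 427.8, 185.2], [0.0, 0.0, 1.0]] [[-0.1339, -0.991, -0.0075, 52.6018], [-0.9678, 0.1324, -0.2143, 483.8906], [0.2133, -0.0215, -0.9767, 1320.2707], [0.0, 0.0, 0.0, 1.0]]
{'t': 0.1, 'joints': array([-1.43959787e+00,  4.91495655e-01,  1.55936131e+00,  3.96063441e-06,
        1.09174037e+00, -1.05596335e-01]), 'qvel': array([-0.00114091, -0.00368679, -0.00188764,  0.0006135 ,  0.00082339,
        0.00044896]), 'tau': array([ 4.65450139e-03, -6.13623548e+01, -2.58605397e+01,  6.94576604e-02,
        4.70563956e-02, -5.55392728e-05]), 'eef_pos': array([ 146.61488605, -607.34169823,  214.13181252]), 'tcp_rot': array([-3.14059394e+00, -1.09387033e-04,  2.36792912e-01]), 'ft_force': array([ 0.35880164, -0.3586546 , -0.23629115]), 'moment': array([-0.02828657, -0.03055618, -0.01791529]), 'grip_force': 0.0, 'opening': 1.002589853044897} -18.8
```

View pics/side0.png

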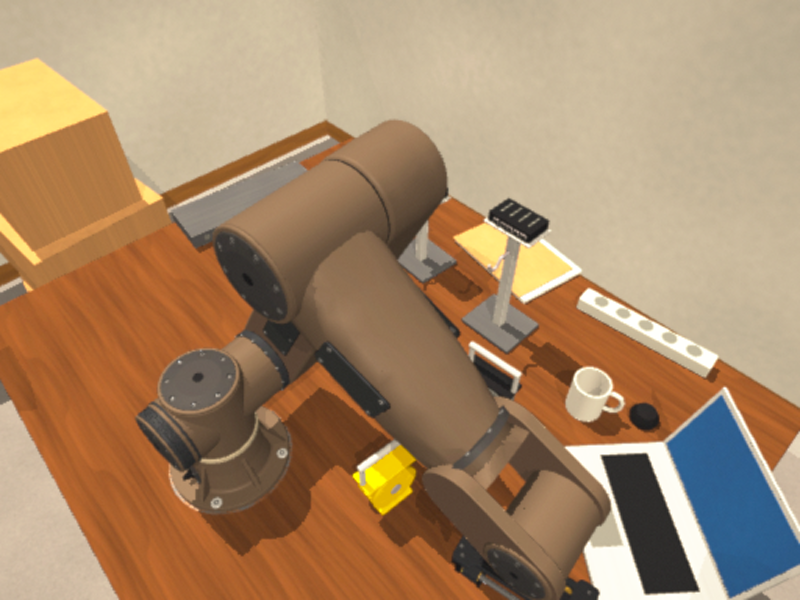

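View pics/top0.png

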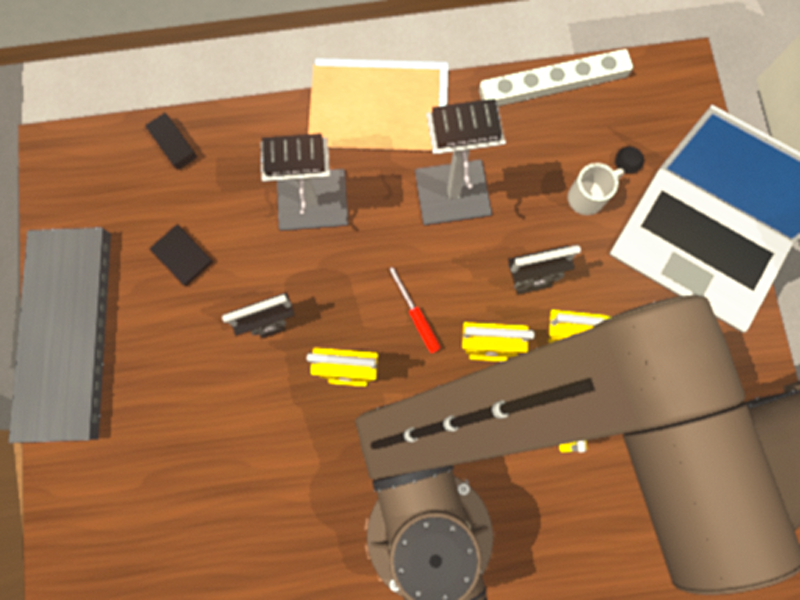

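The pictures show a black reel at top-view (258,315), another at (544,268), and stands at about (305,190) and (455,160). The arm hides part of the side view. I'll raise the arm, which clears the view and shows what it does at the limit of its reach.

{"api": "step_arm", "payload": {"moves": [{"tz": -40},{"tz": -80},{"tz": -120},{"tz": -160},{"tz": -200},{"tz": -240},{"tz": -280},{"tz": -320},{"tz": -360},{"tz": -400},{"tz": -440},{"tz": -480}]}}

```text
validation failed for argument at $.mo...
```

```bash
python3 - <<'E'
from cell import env, optics
import cv2, numpy as np
for n in ("side","top"):
    c=optics.read_camera(n); cv2.imwrite(f"pics/{n}1.png",cv2.resize(c["pixels"],(800,600),interpolation=cv2.INTER_CUBIC))
s=env.state();print(s['joints'],s['eef_pos'],s['tcp_rot'],s['t'])
print([a for a in dir(env) if a[0]!='_'])
E
```

```text
[-1.43964450e+00  4.91324083e-01  1.55920865e+00 -3.62721489e-05
  1.09169315e+00 -1.05603778e-01] [ 146.58820907 -607.43520804  214.29099456] [-3.14095957e+00 -3.47481882e-05  2.36772329e-01] 0.2
['IKError', 'grip_depth', 'job_done', 'state']
```

View pics/side1.png

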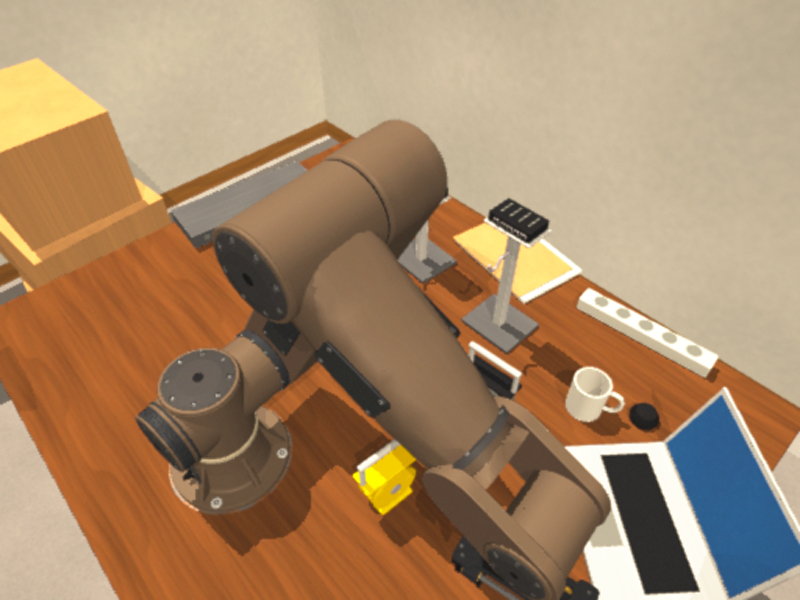

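The move was refused because each row seems to need all four numbers. The picture is unchanged.

{"api": "step_arm", "payload": {"moves": [{"tx": 0,"ty": 0,"tz": -40,"roll": 0},{"tx": 0,"ty": 0,"tz": -80,"roll": 0},{"tx": 0,"ty": 0,"tz": -120,"roll": 0},{"tx": 0,"ty": 0,"tz": -160,"roll": 0},{"tx": 0,"ty": 0,"tz": -200,"roll": 0},{"tx": 0,"ty": 0,"tz": -240,"roll": 0},{"tx": 0,"ty": 0,"tz": -280,"roll": 0},{"tx": 0,"ty": 0,"tz": -320,"roll": 0},{"tx": 0,"ty": 0,"tz": -360,"roll": 0},{"tx": 0,"ty": 0,"tz": -400,"roll": 0},{"tx": 0,"ty": 0,"tz": -440,"roll": 0},{"tx": 0,"ty": 0,"tz": -480,"roll": 0}]}}

```text
t: 1.2
eef_pos: [146.7, -607.8, 679.0]
tcp_rot: [3.138, 0.0, 0.237]
ft_force: [-0.5, -0.9, -0.1]
opening: 0.999
grip_force: 0.0
```

```bash
python3 - <<'E'
from cell import env, optics
s=env.state();print(s['joints'],s['eef_pos'],s['tcp_rot'],s['t'])
E
```

```text
[-1.43953452e+00  5.07843754e-01  3.34509731e-01  3.60936186e-06
  2.29546459e+00 -1.05592540e-01] [ 146.71415349 -607.79460685  679.02335459] [3.13783882e+00 3.95147549e-04 2.36855998e-01] 1.2
```

{"api": "step_arm", "payload": {"moves": [{"tx": 0,"ty": 0,"tz": -40,"roll": 0},{"tx": 0,"ty": 0,"tz": -80,"roll": 0},{"tx": 0,"ty": 0,"tz": -120,"roll": 0},{"tx": 0,"ty": 0,"tz": -160,"roll": 0},{"tx": 0,"ty": 0,"tz": -200,"roll": 0}]}}

```text
t: 1.62
eef_pos: [134.7, -558.5, 746.6]
tcp_rot: [3.121, 0.001, 0.237]
ft_force: [-0.4, 0.9, 0.1]
opening: 0.999
grip_force: 0.0
```

```bash
python3 - <<'E'
from cell import env, optics
import cv2, numpy as np
s=env.state();print(s['joints'],s['eef_pos'],s['tcp_rot'],s['t'])
c=optics.read_camera("side"); cv2.imwrite("pics/side2.png",cv2.resize(c["pixels"],(800,600),interpolation=cv2.INTER_CUBIC))
g=c["pixels"]; print(g[200:330:10,250:340:15].mean(2).astype(int))
E
```

```text
[-1.44998448  0.53969573  0.04740486  0.00326397  2.5340891  -0.11333579] [ 134.69544105 -558.48124409  746.58921956] [3.12111368e+00 5.11079674e-04 2.36841378e-01] 1.6167
[[ 99  93 104 112  24 135]
 [ 89  86 110 107  24  83]
 [127  94  98 115  24 132]
 [123 103  97  94  85 100]
 [105 134  89 100  44  78]
 [131 170  98  96  93  45]
 [111 150  92 208  94  95]
 [102 109  61 170 106  66]
 [ 97 103  67 170 227 107]
 [149 151  98 129 164 106]
 [151 105 108 130  78 107]
 [135  59  68 106  73 103]
 [135  65  65  66 108  69]]
```

{"api": "step_arm", "payload": {"moves": [{"tx": 0,"ty": 200,"tz": -350,"roll": 0},{"tx": 0,"ty": 200,"tz": -350,"roll": 0},{"tx": 0,"ty": 200,"tz": -350,"roll": 0},{"tx": 0,"ty": 200,"tz": -350,"roll": 0},{"tx": 0,"ty": 200,"tz": -350,"roll": 0},{"tx": 0,"ty": 200,"tz": -350,"roll": 0}]}}

```text
t: 2.17
eef_pos: [132.1, -548.3, 756.2]
tcp_rot: [3.108, 0.0, 0.237]
ft_force: [0.1, -0.1, 0.2]
opening: 1.0
grip_force: 0.0
```

```bash
python3 - <<'E'
from cell import env, optics
s=env.state();print(s['joints'],s['eef_pos'],s['tcp_rot'],s['t'])
E
```

```text
[-1.45338929  0.52232877  0.04805781  0.0069556   2.53789774 -0.1134976 ] [ 132.10993308 -548.3040705   756.20609988] [3.10806242e+00 4.12893857e-05 2.36695878e-01] 2.1667
```

View pics/side2.png

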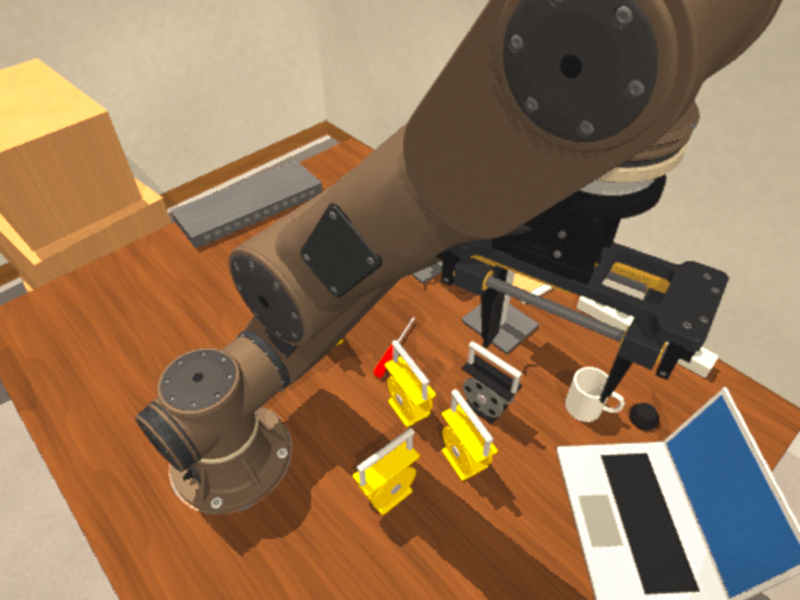

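This view shows the right reel's bar at about (495,365), the tall stand base at (505,325), the mug and three yellow look-alikes. The left reel and the short stand are hidden.

Pulling against the reach limit tilts the commanded tool slightly, outward and cumulatively. That gives me a way to lean the gripper back. First I'll swing the arm across to the left to clear the side view.

{"api": "step_arm", "payload": {"moves": [{"tx": 29,"ty": -14,"tz": 10,"roll": -0.06},{"tx": 58,"ty": -28,"tz": 20,"roll": -0.12},{"tx": 87,"ty": -43,"tz": 29,"roll": -0.18},{"tx": 116,"ty": -57,"tz": 39,"roll": -0.24},{"tx": 145,"ty": -71,"tz": 48,"roll": -0.3},{"tx": 174,"ty": -85,"tz": 58,"roll": -0.36},{"tx": 203,"ty": -100,"tz": 68,"roll": -0.43},{"tx": 232,"ty": -114,"tz": 77,"roll": -0.49},{"tx": 261,"ty": -128,"tz": 87,"roll": -0.55},{"tx": 290,"ty": -142,"tz": 97,"roll": -0.61},{"tx": 319,"ty": -157,"tz": 106,"roll": -0.67},{"tx": 348,"ty": -171,"tz": 116,"roll": -0.73}]}}

```text
t: 3.17
eef_pos: [432.3, -302.9, 634.2]
tcp_rot: [3.117, 0.022, 0.97]
ft_force: [-0.1, -0.6, -0.0]
opening: 0.997
grip_force: 0.0
```

```bash
cat > h.py <<'E'
from cell import env, optics
import numpy as np, cv2
from scipy.spatial.transform import Rotation as Rn
np.set_printoptions(precision=3,suppress=True)
def R(): return Rn.from_euler('xyz',env.state()['tcp_rot']).as_matrix()
def show():
    s=env.state(); m=R(); print('t',s['t'],'j',s['joints'],'p',s['eef_pos'],'rot',s['tcp_rot'],'F',s['ft_force'],'open',s['opening'],'g',s['grip_force']); print('x',m[:,0],'y',m[:,1],'z',m[:,2])
def to(p):  # tool-axis shift taking the TCP to world p
    return R().T@(np.array(p)-env.state()['eef_pos'])
E
python3 -c "
from h import *
show(); print(to([500,100,600]))"
```

```text
t 3.1667 j [-0.726  0.218  0.913 -0.021  1.983 -0.134] p [ 432.262 -302.879  634.203] rot [3.117 0.022 0.97 ] F [-0.126 -0.563 -0.014] open 0.9965229597033077 g 0.0
x [ 0.566  0.824 -0.022] y [ 0.825 -0.565  0.025] z [ 0.008 -0.033 -0.999]
[ 371.214 -172.646   21.538]
```

{"api": "step_arm", "payload": {"moves": [{"tx": 31,"ty": -14,"tz": 2,"roll": -0.07},{"tx": 62,"ty": -29,"tz": 4,"roll": -0.14},{"tx": 93,"ty": -43,"tz": 6,"roll": -0.21},{"tx": 124,"ty": -58,"tz": 8,"roll": -0.28},{"tx": 155,"ty": -72,"tz": 10,"roll": -0.35},{"tx": 186,"ty": -86,"tz": 11,"roll": -0.41},{"tx": 217,"ty": -101,"tz": 13,"roll": -0.48},{"tx": 248,"ty": -115,"tz": 14,"roll": -0.55},{"tx": 279,"ty": -129,"tz": 16,"roll": -0.62},{"tx": 310,"ty": -144,"tz": 18,"roll": -0.69},{"tx": 341,"ty": -158,"tz": 20,"roll": -0.76},{"tx": 371,"ty": -173,"tz": 21,"roll": -0.82}]}}

```text
t: 4.17
eef_pos: [499.9, 100.3, 600.6]
tcp_rot: [3.141, 0.033, 1.791]
ft_force: [0.7, -0.7, 0.6]
opening: 0.999
grip_force: 0.0
```

```bash
python3 -c "
from h import *
show(); print(to([180,450,620]))"
```

```text
t 4.1667 j [ 0.086  0.178  1.049 -0.035  1.91  -0.145] p [499.867 100.319 600.569] rot [3.141 0.033 1.791] F [ 0.71  -0.746  0.55 ] open 0.9985850622271182 g 0.0
x [-0.218  0.975 -0.033] y [0.976 0.218 0.   ] z [ 0.007 -0.033 -0.999]
[ 410.111 -235.955  -33.214]
```

{"api": "step_arm", "payload": {"moves": [{"tx": 34,"ty": -20,"tz": -3,"roll": -0.08},{"tx": 68,"ty": -39,"tz": -6,"roll": -0.16},{"tx": 102,"ty": -59,"tz": -9,"roll": -0.24},{"tx": 137,"ty": -79,"tz": -11,"roll": -0.32},{"tx": 171,"ty": -98,"tz": -14,"roll": -0.4},{"tx": 205,"ty": -118,"tz": -17,"roll": -0.48},{"tx": 239,"ty": -138,"tz": -20,"roll": -0.56},{"tx": 273,"ty": -157,"tz": -22,"roll": -0.64},{"tx": 308,"ty": -177,"tz": -25,"roll": -0.72},{"tx": 342,"ty": -197,"tz": -28,"roll": -0.8},{"tx": 376,"ty": -216,"tz": -30,"roll": -0.88},{"tx": 410,"ty": -236,"tz": -33,"roll": -0.96}]}}

```text
t: 5.17
eef_pos: [179.5, 450.4, 620.0]
tcp_rot: [-3.114, 0.02, 2.751]
ft_force: [1.5, 0.3, -0.5]
opening: 0.999
grip_force: 0.0
```

```bash
python3 -c "
from h import *
show()
c=optics.read_camera('side')['pixels']; cv2.imwrite('pics/sfull.png',c)
t=optics.read_camera('top')['pixels']; cv2.imwrite('pics/tfull.png',t)
# enlarged crops x3.5 side by side-size 800x600
cv2.imwrite('pics/scrop.png',cv2.resize(c[100:280,140:380],(800,600),interpolation=cv2.INTER_CUBIC))
cv2.imwrite('pics/tcrop.png',cv2.resize(t[50:230,135:375],(800,600),interpolation=cv2.INTER_CUBIC))
"
```

```text
t 5.1667 j [ 1.068  0.156  1.027 -0.025  1.983 -0.122] p [179.466 450.448 620.041] rot [-3.114  0.02   2.751] F [ 1.529  0.279 -0.517] open 0.9987906358914393 g 0.0
x [-0.925  0.38  -0.02 ] y [ 0.381  0.924 -0.027] z [ 0.008 -0.033 -0.999]
```

View pics/scrop.png

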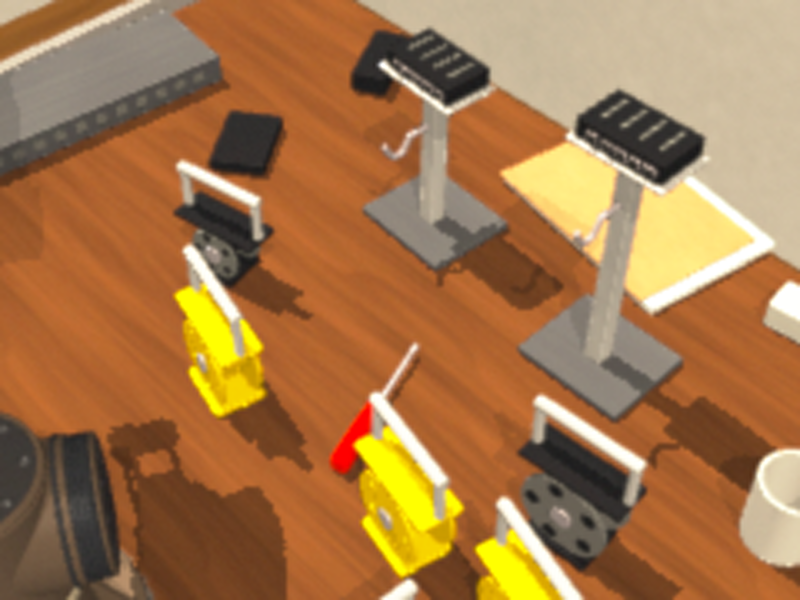

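View pics/tcrop.png

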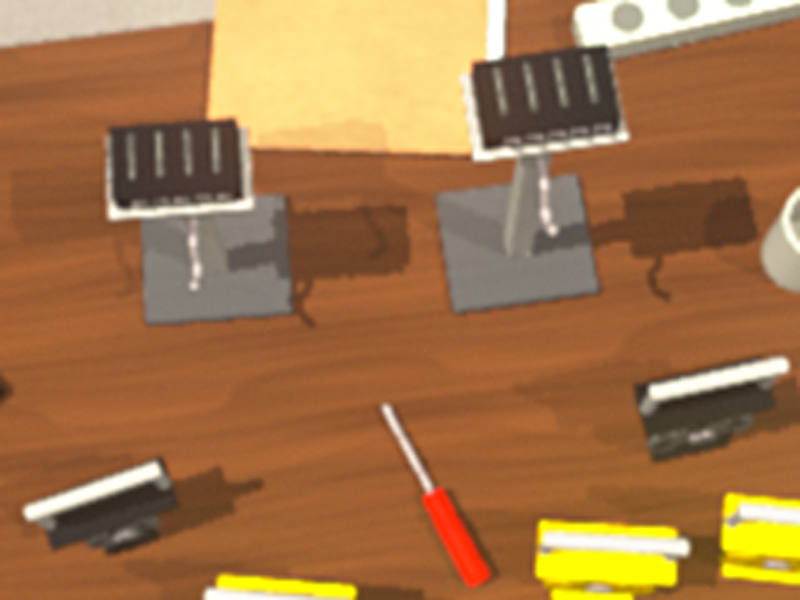

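In the side crop the small reel's bar runs (180,167)–(257,202) and the large reel's (540,402)–(642,467). In the top crop they run (28,515)–(163,467) and (648,395)–(785,365). The base plate corners and hook tips are readable in both crops.

```bash
cat > tri.py <<'E'
from h import *
S=optics.read_camera('side');T=optics.read_camera('top')
P=[c['mtx']@c['view'][:3] for c in (S,T)]
k=.3
def tri(a,b):
    a=np.array(a)*k+[140,100]-.35; b=np.array(b)*k+[135,50]-.35
    X=cv2.triangulatePoints(P[0],P[1],a.reshape(2,1).astype(float),b.reshape(2,1).astype(float))[:,0]; X=X[:3]/X[3]
    e=[np.linalg.norm((q@np.r_[X,1])[:2]/(q@np.r_[X,1])[2]-u) for q,u in zip(P,(a,b))]
    return X,e
E
python3 - <<'E'
from tri import *
D={'smL':((182,167),(28,515)),'smR':((257,204),(165,466)),'laL':((541,403),(648,397)),'laR':((640,467),(786,365)),
'shFL':((365,212),(143,323)),'shFR':((440,265),(292,312)),'shBR':((507,225),(287,195)),'shTip':((385,150),(194,288)),
'taFL':((521,350),(452,312)),'taFR':((615,415),(598,292)),'taBR':((682,362),(580,178)),'taTip':((577,239),(553,232))}
for n,v in D.items(): print(n,*tri(*v))
E
```

```text
smL [457.432 335.022 138.412] [np.float64(0.25435487872979196), np.float64(0.2611460032889849)]
smR [480.509 208.966 147.724] [np.float64(0.766633128859755), np.float64(0.7513332045077417)]
laL [ 484.589 -227.684  166.204] [np.float64(0.9951603485542829), np.float64(0.8350475127269498)]
laR [ 491.468 -349.174  178.256] [np.float64(0.167962304040764), np.float64(0.13215003664415895)]
shFL [672.16  239.162  -7.509] [np.float64(0.32732781882852124), np.float64(0.3228494574849852)]
shFR [657.904  84.012  12.783] [np.float64(0.9220470609799627), np.float64(0.8707708302219617)]
shBR [781.57   76.334  11.044] [np.float64(0.23896361503153754), np.float64(0.22657951296062145)]
shTip [639.062 162.618 166.941] [np.float64(0.2561614798115795), np.float64(0.255968860345323)]
taFL [639.244 -77.096  -1.542] [np.float64(0.578108862043521), np.float64(0.5114669294765973)]
taFR [ 634.562 -225.477   14.647] [np.float64(0.478295191338321), np.float64(0.40049113031621375)]
taBR [ 759.768 -227.133    9.835] [np.float64(0.02383499889575706), np.float64(0.020252329176198486)]
taTip [ 613.993 -153.47   256.252] [np.float64(0.003583081083361681), np.float64(0.0032090617655784314)]
```

```bash
cat > fit.py <<'E'
from tri import *
from scipy.optimize import least_squares
def pr(q,X): u=q@np.r_[X,1]; return u[:2]/u[2]
def fit(x0,pts):
    def f(p):
        c,s=np.cos(p[2]),np.sin(p[2]); r=[]
        for m,a,b in pts:
            X=[p[0]+c*m[0]-s*m[1],p[1]+s*m[0]+c*m[1],m[2]+p[3]]
            r+=list(pr(P[0],X)-(np.array(a)*k+[139.65,99.65]))+list(pr(P[1],X)-(np.array(b)*k+[134.65,49.65]))
        return r+[p[3]*.3]
    o=least_squares(f,x0); return o.x,np.abs(o.fun).max()
E
python3 - <<'E'
from fit import *
print('small',fit([470,270,0,0],[((0,62,141),(182,167),(28,515)),((0,-62,141),(257,204),(165,466))]))
print('large',fit([490,-290,0,0],[((0,62,173),(541,403),(648,397)),((0,-62,173),(640,467),(786,365))]))
for off in (0,):
  print('short',fit([720,160,0,0],[((-65,75,12),(365,212),(143,323)),((-65,-75,12),(440,263),(292,312)),((65,-75,12),(507,225),(287,195)),((-81,0,174),(385,150),(194,288))]))
  print('tall',fit([700,-150,0,0],[((-65,75,12),(521,350),(452,312)),((-65,-75,12),(615,415),(598,292)),((65,-75,12),(682,362),(580,178)),((-81,0,264),(577,239),(553,232))]))
  print('short plate',fit([720,160,0,0],[((-65,75,12),(365,212),(143,323)),((-65,-75,12),(440,263),(292,312)),((65,-75,12),(507,225),(287,195))]))
  print('tall plate',fit([700,-150,0,0],[((-65,75,12),(521,350),(452,312)),((-65,-75,12),(615,415),(598,292)),((65,-75,12),(682,362),(580,178))]))
E
```

```text
small (array([469.507, 272.245,   0.212,   0.695]), np.float64(0.864170553277404))
large (array([ 487.972, -288.616,    0.09 ,   -0.317]), np.float64(1.4012249657654934))
short (array([723.14 , 156.008,  -0.057,  -2.194]), np.float64(1.8598507789403982))
tall (array([ 697.071, -152.325,    0.004,   -2.92 ]), np.float64(1.7100376617478332))
short plate (array([725.213, 155.476,  -0.06 ,  -1.596]), np.float64(1.5444860124451907))
tall plate (array([ 698.742, -152.066,   -0.005,   -1.779]), np.float64(1.2541945401731027))
```

{"api": "step_arm", "payload": {"moves": [{"tx": -35,"ty": -16,"tz": 9,"roll": 0.1},{"tx": -71,"ty": -32,"tz": 19,"roll": 0.2},{"tx": -106,"ty": -47,"tz": 28,"roll": 0.3},{"tx": -141,"ty": -63,"tz": 38,"roll": 0.4},{"tx": -177,"ty": -79,"tz": 47,"roll": 0.5},{"tx": -212,"ty": -95,"tz": 57,"roll": 0.6},{"tx": -247,"ty": -110,"tz": 66,"roll": 0.7},{"tx": -283,"ty": -126,"tz": 76,"roll": 0.8},{"tx": -318,"ty": -142,"tz": 85,"roll": 0.9},{"tx": -353,"ty": -158,"tz": 95,"roll": 1.0},{"tx": -389,"ty": -173,"tz": 104,"roll": 1.1},{"tx": -424,"ty": -189,"tz": 114,"roll": 1.18}]}}

```text
t: 6.47
eef_pos: [501.6, 104.8, 519.8]
tcp_rot: [3.132, 0.032, 1.558]
ft_force: [-0.4, 0.8, -0.3]
opening: 1.0
grip_force: 0.0
```

```bash
python3 -c "
from h import *
show()"
```

```text
t 6.4667 j [ 0.095  0.162  1.266 -0.034  1.707  0.103] p [501.637 104.793 519.793] rot [3.132 0.032 1.558] F [-0.36   0.843 -0.292] open 0.9997754648291254 g 0.0
x [ 0.013  0.999 -0.032] y [ 1.    -0.012  0.009] z [ 0.009 -0.033 -0.999]
```

{"api": "step_arm", "payload": {"moves": [{"tx": -10,"ty": 40,"tz": 5,"roll": 0},{"tx": -20,"ty": 80,"tz": 10,"roll": 0},{"tx": -30,"ty": 120,"tz": 15,"roll": 0},{"tx": -40,"ty": 160,"tz": 20,"roll": 0},{"tx": -40,"ty": 200,"tz": 25,"roll": 0},{"tx": -40,"ty": 240,"tz": 30,"roll": 0},{"tx": -40,"ty": 280,"tz": 30,"roll": 0},{"tx": -40,"ty": 320,"tz": 30,"roll": 0},{"tx": -40,"ty": 360,"tz": 30,"roll": 0},{"tx": -40,"ty": 400,"tz": 30,"roll": 0},{"tx": -40,"ty": 440,"tz": 30,"roll": 0}]}}

```text
t: 7.38
eef_pos: [847.8, 59.1, 455.0]
tcp_rot: [3.128, 0.031, 1.564]
ft_force: [1.9, -1.3, -3.0]
opening: 1.001
grip_force: 0.0
```

```bash
python3 -c "
from h import *
show()"
```

```text
t 7.3833 j [ 0.002  0.944  0.056 -0.037  2.128 -0.011] p [847.798  59.071 454.995] rot [3.128 0.031 1.564] F [ 1.941 -1.334 -3.018] open 1.0007965373656789 g 0.0
x [ 0.007  0.999 -0.031] y [ 1.    -0.006  0.013] z [ 0.013 -0.031 -0.999]
```

{"api": "step_arm", "payload": {"moves": [{"tx": 0,"ty": 240,"tz": -180,"roll": 0}]}}

```text
t: 7.47
eef_pos: [851.7, 57.6, 462.2]
tcp_rot: [3.098, 0.03, 1.564]
ft_force: [1.1, 0.9, -0.5]
opening: 0.999
grip_force: 0.0
```

{"api": "step_arm", "payload": {"moves": [{"tx": 0,"ty": 240,"tz": -180,"roll": 0}]}}

```text
t: 7.55
eef_pos: [851.8, 56.7, 478.3]
tcp_rot: [3.063, 0.028, 1.565]
ft_force: [-3.2, -0.4, 2.5]
opening: 1.001
grip_force: 0.0
```

{"api": "step_arm", "payload": {"moves": [{"tx": 0,"ty": 240,"tz": -180,"roll": 0}]}}

```text
t: 7.63
eef_pos: [852.0, 55.8, 489.3]
tcp_rot: [3.036, 0.027, 1.566]
ft_force: [-0.1, -0.7, 0.2]
opening: 0.999
grip_force: 0.0
```

{"api": "step_arm", "payload": {"moves": [{"tx": 0,"ty": 240,"tz": -180,"roll": 0}]}}

```text
t: 7.72
eef_pos: [853.0, 54.6, 497.7]
tcp_rot: [3.013, 0.026, 1.567]
ft_force: [-0.5, 0.2, 0.9]
opening: 0.998
grip_force: 0.0
```

{"api": "step_arm", "payload": {"moves": [{"tx": 0,"ty": 240,"tz": -180,"roll": 0}]}}

```text
t: 7.8
eef_pos: [854.2, 53.4, 505.3]
tcp_rot: [2.992, 0.024, 1.567]
ft_force: [-0.3, 0.4, 1.1]
opening: 1.0
grip_force: 0.0
```

{"api": "step_arm", "payload": {"moves": [{"tx": 0,"ty": 240,"tz": -180,"roll": 0}]}}

```text
t: 7.88
eef_pos: [855.2, 52.0, 512.9]
tcp_rot: [2.97, 0.023, 1.567]
ft_force: [0.1, 0.1, -0.4]
opening: 0.999
grip_force: 0.0
```

```bash
python3 -c "
from h import *
show()"
```

```text
t 7.8833 j [-0.009  0.882  0.047 -0.024  2.04  -0.021] p [855.217  52.039 512.932] rot [2.97  0.023 1.567] F [ 0.117  0.051 -0.401] open 0.9990539558449439 g 0.0
x [ 0.003  1.    -0.023] y [0.985 0.001 0.17 ] z [ 0.17  -0.023 -0.985]
```

{"api": "step_arm", "payload": {"moves": [{"tx": 0,"ty": 270,"tz": -130,"roll": 0}]}}

```text
t: 7.97
eef_pos: [860.1, 50.6, 516.2]
tcp_rot: [2.947, 0.022, 1.568]
ft_force: [-0.3, 0.8, 0.4]
opening: 1.0
grip_force: 0.0
```

{"api": "step_arm", "payload": {"moves": [{"tx": 0,"ty": 270,"tz": -130,"roll": 0}]}}

```text
t: 8.05
eef_pos: [865.7, 49.0, 517.6]
tcp_rot: [2.926, 0.021, 1.568]
ft_force: [-0.3, 0.1, -0.8]
opening: 0.996
grip_force: 0.0
```

{"api": "step_arm", "payload": {"moves": [{"tx": 0,"ty": 270,"tz": -130,"roll": 0}]}}

```text
t: 8.13
eef_pos: [870.4, 47.4, 520.6]
tcp_rot: [2.904, 0.02, 1.568]
ft_force: [-0.1, 0.6, 0.1]
opening: 0.998
grip_force: 0.0
```

{"api": "step_arm", "payload": {"moves": [{"tx": 0,"ty": 270,"tz": -120,"roll": 0}]}}

```text
t: 8.22
eef_pos: [875.0, 46.0, 524.4]
tcp_rot: [2.881, 0.019, 1.568]
ft_force: [-0.2, -0.2, -0.4]
opening: 1.001
grip_force: 0.0
```

{"api": "step_arm", "payload": {"moves": [{"tx": 0,"ty": 270,"tz": -110,"roll": 0}]}}

```text
t: 8.3
eef_pos: [879.8, 44.6, 528.2]
tcp_rot: [2.857, 0.018, 1.569]
ft_force: [1.0, -0.6, -0.3]
opening: 1.002
grip_force: 0.0
```

{"api": "step_arm", "payload": {"moves": [{"tx": 0,"ty": 280,"tz": -100,"roll": 0}]}}

```text
t: 8.38
eef_pos: [885.1, 43.3, 531.5]
tcp_rot: [2.833, 0.017, 1.569]
ft_force: [-0.3, 0.8, 0.3]
opening: 1.005
grip_force: 0.0
```

{"api": "step_arm", "payload": {"moves": [{"tx": 0,"ty": 280,"tz": -90,"roll": 0}]}}

```text
t: 8.47
eef_pos: [890.7, 42.0, 534.3]
tcp_rot: [2.809, 0.016, 1.569]
ft_force: [-0.9, -0.6, -0.3]
opening: 1.0
grip_force: 0.0
```

{"api": "step_arm", "payload": {"moves": [{"tx": 0,"ty": 280,"tz": -80,"roll": 0}]}}

```text
t: 8.55
eef_pos: [896.7, 40.7, 536.8]
tcp_rot: [2.785, 0.015, 1.57]
ft_force: [-0.4, -0.0, -0.2]
opening: 0.997
grip_force: 0.0
```

{"api": "step_arm", "payload": {"moves": [{"tx": 0,"ty": 280,"tz": -70,"roll": 0}]}}

```text
t: 8.63
eef_pos: [902.9, 39.5, 539.1]
tcp_rot: [2.761, 0.014, 1.57]
ft_force: [0.0, 0.1, 0.3]
opening: 1.001
grip_force: 0.0
```

{"api": "step_arm", "payload": {"moves": [{"tx": 0,"ty": 280,"tz": -60,"roll": 0}]}}

```text
t: 8.72
eef_pos: [909.4, 38.4, 541.3]
tcp_rot: [2.737, 0.013, 1.57]
ft_force: [-0.0, -0.8, 0.5]
opening: 1.001
grip_force: 0.0
```

{"api": "step_arm", "payload": {"moves": [{"tx": 0,"ty": 290,"tz": -50,"roll": 0}]}}

```text
t: 8.8
eef_pos: [916.2, 37.2, 542.9]
tcp_rot: [2.712, 0.013, 1.571]
ft_force: [0.3, 0.4, -0.5]
opening: 1.0
grip_force: 0.0
```

{"api": "step_arm", "payload": {"moves": [{"tx": 0,"ty": 290,"tz": -40,"roll": 0}]}}

```text
t: 8.88
eef_pos: [923.4, 36.1, 544.4]
tcp_rot: [2.688, 0.012, 1.571]
ft_force: [0.3, 0.9, 0.2]
opening: 0.999
grip_force: 0.0
```

```bash
python3 -c "
from h import *
show()"
```

```text
t 8.8833 j [-0.033  0.872  0.048  0.004  1.767 -0.035] p [923.37   36.114 544.374] rot [2.688 0.012 1.571] F [0.296 0.934 0.246] open 0.9993081404318283 g 0.0
x [-0.     1.    -0.012] y [0.899 0.005 0.438] z [ 0.438 -0.011 -0.899]
```

{"api": "step_arm", "payload": {"moves": [{"tx": 0,"ty": 290,"tz": -30,"roll": 0}]}}

```text
t: 8.97
eef_pos: [930.7, 35.1, 545.5]
tcp_rot: [2.664, 0.011, 1.571]
ft_force: [-0.5, -0.2, -0.3]
opening: 0.998
grip_force: 0.0
```

{"api": "step_arm", "payload": {"moves": [{"tx": 0,"ty": 290,"tz": -20,"roll": 0}]}}

```text
t: 9.05
eef_pos: [938.2, 34.0, 546.6]
tcp_rot: [2.639, 0.011, 1.572]
ft_force: [-0.2, 0.1, 0.3]
opening: 1.0
grip_force: 0.0
```

{"api": "step_arm", "payload": {"moves": [{"tx": 0,"ty": 290,"tz": -10,"roll": 0}]}}

```text
t: 9.13
eef_pos: [945.9, 33.0, 547.3]
tcp_rot: [2.614, 0.01, 1.572]
ft_force: [0.5, -0.1, 0.4]
opening: 1.004
grip_force: 0.0
```

{"api": "step_arm", "payload": {"moves": [{"tx": 0,"ty": 290,"tz": 0,"roll": 0}]}}

```text
t: 9.22
eef_pos: [953.8, 32.1, 547.9]
tcp_rot: [2.59, 0.009, 1.572]
ft_force: [0.2, 0.2, -0.1]
opening: 1.003
grip_force: 0.0
```

{"api": "step_arm", "payload": {"moves": [{"tx": 0,"ty": 290,"tz": 10,"roll": 0}]}}

```text
t: 9.3
eef_pos: [961.9, 31.2, 548.2]
tcp_rot: [2.565, 0.009, 1.573]
ft_force: [0.1, 0.0, 0.7]
opening: 1.001
grip_force: 0.0
```

{"api": "step_arm", "payload": {"moves": [{"tx": 0,"ty": 290,"tz": 20,"roll": 0}]}}

```text
t: 9.38
eef_pos: [970.0, 30.3, 548.3]
tcp_rot: [2.54, 0.008, 1.573]
ft_force: [-0.8, -0.2, -0.9]
opening: 1.001
grip_force: 0.0
```

{"api": "step_arm", "payload": {"moves": [{"tx": 0,"ty": 290,"tz": 25,"roll": 0}]}}

```text
t: 9.47
eef_pos: [977.9, 29.5, 548.7]
tcp_rot: [2.516, 0.008, 1.573]
ft_force: [0.4, -0.3, -0.9]
opening: 1.001
grip_force: 0.0
```

{"api": "step_arm", "payload": {"moves": [{"tx": 0,"ty": 290,"tz": 30,"roll": 0}]}}

```text
t: 9.55
eef_pos: [985.5, 28.7, 549.5]
tcp_rot: [2.491, 0.007, 1.574]
ft_force: [0.3, -0.1, -0.4]
opening: 1.001
grip_force: 0.0
```

{"api": "step_arm", "payload": {"moves": [{"tx": 0,"ty": 290,"tz": 35,"roll": 0}]}}

```text
t: 9.63
eef_pos: [992.9, 28.0, 550.7]
tcp_rot: [2.467, 0.007, 1.574]
ft_force: [0.7, 0.0, -0.3]
opening: 0.998
grip_force: 0.0
```

{"api": "step_arm", "payload": {"moves": [{"tx": 0,"ty": 290,"tz": 40,"roll": 0}]}}

```text
t: 9.72
eef_pos: [999.9, 27.3, 552.4]
tcp_rot: [2.442, 0.006, 1.574]
ft_force: [0.3, 0.5, 0.3]
opening: 1.001
grip_force: 0.0
```

{"api": "step_arm", "payload": {"moves": [{"tx": 0,"ty": 290,"tz": 45,"roll": 0}]}}

```text
t: 9.8
eef_pos: [1006.6, 26.5, 554.4]
tcp_rot: [2.417, 0.006, 1.575]
ft_force: [-0.0, -0.6, -0.3]
opening: 1.001
grip_force: 0.0
```

{"api": "step_arm", "payload": {"moves": [{"tx": 0,"ty": 290,"tz": 50,"roll": 0}]}}

```text
t: 9.88
eef_pos: [1013.1, 25.9, 556.7]
tcp_rot: [2.393, 0.006, 1.575]
ft_force: [-0.5, -0.2, -0.0]
opening: 1.003
grip_force: 0.0
```

{"api": "step_arm", "payload": {"moves": [{"tx": 0,"ty": 290,"tz": 55,"roll": 0}]}}

```text
t: 9.97
eef_pos: [1019.3, 25.3, 559.3]
tcp_rot: [2.368, 0.005, 1.575]
ft_force: [0.1, -0.6, -0.0]
opening: 1.002
grip_force: 0.0
```

{"api": "step_arm", "payload": {"moves": [{"tx": 0,"ty": 290,"tz": 60,"roll": 0}]}}

```text
t: 10.05
eef_pos: [1025.1, 24.7, 562.4]
tcp_rot: [2.343, 0.005, 1.576]
ft_force: [0.3, 0.3, -0.9]
opening: 1.0
grip_force: 0.0
```

{"api": "step_arm", "payload": {"moves": [{"tx": 0,"ty": 290,"tz": 65,"roll": 0}]}}

```text
t: 10.13
eef_pos: [1030.8, 24.2, 565.6]
tcp_rot: [2.319, 0.005, 1.576]
ft_force: [-0.4, -0.1, -0.2]
opening: 1.0
grip_force: 0.0
```

{"api": "step_arm", "payload": {"moves": [{"tx": 0,"ty": 290,"tz": 70,"roll": 0}]}}

```text
t: 10.22
eef_pos: [1036.1, 23.6, 569.1]
tcp_rot: [2.295, 0.004, 1.576]
ft_force: [-0.4, -0.1, -0.3]
opening: 0.999
grip_force: 0.0
```

```bash
python3 -c "
from h import *
show()"
```

```text
t 10.2167 j [-0.051  0.92   0.049  0.041  1.327 -0.051] p [1036.083   23.58   569.107] rot [2.295 0.004 1.576] F [-0.4   -0.071 -0.331] open 0.99918842825799 g 0.0
x [-0.005  1.    -0.004] y [0.662 0.007 0.749] z [ 0.749  0.001 -0.663]
```

```bash
python3 - <<'E'
from fit import *
for n,a in {'AL':((190,253),(211,593)),'AR':((238,347),(357,610)),'BL':((377,401),(543,540)),'BR':((441,484),(687,547)),'CL':((502,506),(735,512))}.items(): print(n,*tri(*a))
E
```

```text
AL [359.671 176.646 170.094] [np.float64(0.4413063672954892), np.float64(0.42239039871367084)]
AR [330.756  55.599 136.291] [np.float64(0.9905260302898615), np.float64(0.8832928163656038)]
BL [ 369.392 -114.987  165.383] [np.float64(0.4559948126797103), np.float64(0.3908669773884024)]
BR [ 343.515 -234.746  175.266] [np.float64(0.3601521825030176), np.float64(0.28834866980564544)]
CL [ 371.006 -284.696  164.546] [np.float64(0.3560483732819424), np.float64(0.28200583208875646)]
```

```bash
cat > kin.py <<'E'
from h import *
from scipy.optimize import least_squares
D=[([-1.4396,.4915,1.5594,1.0917],[146.6,-607.4,214.2]),([-1.4395,.5078,.3345,2.2955],[146.7,-607.8,679]),([-1.45,.5397,.0474,2.5341],[134.7,-558.5,746.6]),
([-.726,.218,.913,1.983],[432.3,-302.9,634.2]),([.086,.178,1.049,1.91],[499.9,100.3,600.6]),([1.068,.156,1.027,1.983],[179.5,450.4,620]),([.095,.162,1.266,1.707],[501.6,104.8,519.8]),
([.002,.944,.056,2.128],[847.8,59.1,455]),([-.009,.882,.047,2.04],[855.2,52,512.9]),([-.033,.872,.048,1.767],[923.4,36.1,544.4]),([-.051,.92,.049,1.327],[1036.1,23.6,569.1])]
def fk(p,q):
    a,h,L1,L2,e,T=p; _,b,c,d=q; s=b+c
    return np.array([a+L1*np.sin(b)+L2*np.sin(s)+e*np.cos(s)+T*np.sin(s+d),h+L1*np.cos(b)+L2*np.cos(s)-e*np.sin(s)+T*np.cos(s+d)])
def res(p):
    return np.concatenate([fk(p,q)-[np.cos(q[0])*x[0]+np.sin(q[0])*x[1],x[2]] for q,x in D])
o=least_squares(res,[0,200,500,400,0,300]); p=o.x
if __name__=='__main__':
    print(p,np.abs(o.fun).max(),[-np.sin(q[0])*x[0]+np.cos(q[0])*x[1] for q,x in D])
def ik(P,lean=.846,lat=60):
    r=np.hypot(P[0],P[1]); R_=np.sqrt(r*r-lat*lat)
    f=lambda u: np.r_[fk(p,[0,u[0],u[1],np.pi-lean-u[0]-u[1]])-[R_,P[2]]]
    s=least_squares(f,[.3,1.5]); return s.x,np.pi-lean-s.x.sum(),np.abs(s.fun).max()
E
python3 - <<'E'
from kin import *
import runpy; runpy.run_path('kin.py',run_name='__main__')
for P in ([386,-289,234],[420,-289,204],[498,-289,135],[463,301,141],[637,-124,280],[635,-152,250],[660,188,160],[400,-289,300]): print(P,*ik(P))
E
```

```text
[ -0.002 196.521 587.017 410.876  42.964 271.917] 0.4067776696750798 [np.float64(65.87989510714755), np.float64(65.8645304786511), np.float64(66.4176432010889), np.float64(60.4773869116207), np.float64(56.9908936194543), np.float64(59.7528908270352), np.float64(56.74708977365575), np.float64(57.40428293043917), np.float64(59.694590107836284), np.float64(66.54701493059713), np.float64(76.38751121384195)]
[386, -289, 234] [0.136 2.409] -0.24860918514170027 1.4210854715202004e-13
[420, -289, 204] [0.248 2.395] -0.3471458055910399 8.526512829121202e-14
[498, -289, 135] [0.482 2.318] -0.5042507633049977 8.526512829121202e-14
[463, 301, 141] [0.452 2.368] -0.5242764629683996 1.4210854715202004e-13
[637, -124, 280] [0.276 2.008] 0.012334216715050417 1.1368683772161603e-13
[635, -152, 250] [0.326 2.035] -0.06590256022640695 1.4210854715202004e-13
[660, 188, 160] [0.516 2.042] -0.2633066531250976 3.950617610826157e-12
[400, -289, 300] [0.01  2.281] 0.004765172989475985 1.1368683772161603e-13
```

```bash
cat > k6.py <<'E'
from kin import *
Rz=lambda a:Rn.from_euler('z',a).as_matrix(); Ry=lambda a:Rn.from_euler('y',a).as_matrix()
LO=np.array([-3.1,-.84,.05,-1.13,.06,-2.69]);HI=np.array([3.1,2.19,2.79,4.28,2.93,2.69])
a,h,L1,L2,e,T=p
def fk6(q,lat=66.):
    s=q[1]+q[2]; B=Rz(q[0])
    w=B@[a+L1*np.sin(q[1])+L2*np.sin(s)+e*np.cos(s),lat,h+L1*np.cos(q[1])+L2*np.cos(s)-e*np.sin(s)]
    M=B@Ry(s)@Rz(q[3])@Ry(q[4])@Rz(q[5]+np.pi/2)
    return w+T*M[:,2],M
def ik6(P,M,lat=66.):
    w=np.array(P)-T*M[:,2]; r=np.sqrt(w[0]**2+w[1]**2-lat**2); q1=np.arctan2(w[1],w[0])-np.arctan2(lat,r)
    f=lambda u:[a+L1*np.sin(u[0])+L2*np.sin(u.sum())+e*np.cos(u.sum())-r,h+L1*np.cos(u[0])+L2*np.cos(u.sum())-e*np.sin(u.sum())-w[2]]
    s=least_squares(f,[.3,1.5]); b,c=s.x
    E=(Rz(q1)@Ry(b+c)).T@M@Rz(-np.pi/2)
    z=E[:,2]; q5=np.arccos(z[2]); q4=np.arctan2(z[1],z[0]); q6=np.arctan2(E[2,1],-E[2,0])
    out=[]
    w_=lambda x:(x+np.pi)%(2*np.pi)-np.pi
    for q4_ in (q4,q4+2*np.pi):
        q=np.array([q1,b,c,q4_,q5,w_(q6)])
        out.append((q,bool(((q>=LO)&(q<=HI)).all()),round(float(np.abs(s.fun).max()),1)))
    return out
E
python3 - <<'E'
from k6 import *
s=env.state(); P,M=fk6(s['joints']); print(P-s['eef_pos']); print(M-R())
M0=R()
def m(roll): return M0@Rz(roll)
for n,P,ro in (('app90',[386,-289,234],1.57),('drag',[498,-289,135],1.57),('drag-',[498,-289,135],-1.57),('drag end',[555,-289,140],1.57),('pickL',[545,-260,165],0),('pickL',[545,-260,165],np.pi),('tallUp',[620,-124,285],0),('tall',[637,-124,242],0),('pickS',[470,301,133],0),('pickS',[470,301,133],np.pi),('short',[665,188,153],0),('short',[665,188,153],np.pi)):
    for q in ik6(P,m(ro)): print(n,ro,*q)
E
```

```text
[ 0.034  0.1   -0.039]
[[ 0.  0.  0.]
 [ 0. -0. -0.]
 [ 0.  0. -0.]]
app90 1.57 [-1.202  0.215  2.288  1.32   0.805 -0.697] True 0.0
app90 1.57 [-1.202  0.215  2.288  7.603  0.805 -0.697] False 0.0
drag 1.57 [-0.937  0.506  2.229  1.806  0.669 -1.039] True 0.0
drag 1.57 [-0.937  0.506  2.229  8.089  0.669 -1.039] False 0.0
drag- -1.57 [-0.937  0.506  2.229  1.806  0.669  2.104] True 0.0
drag- -1.57 [-0.937  0.506  2.229  8.089  0.669  2.104] False 0.0
drag end 1.57 [-0.834  0.528  2.126  1.806  0.607 -0.923] True 0.0
drag end 1.57 [-0.834  0.528  2.126  8.089  0.607 -0.923] False 0.0
pickL 0 [-0.805  0.456  2.168  1.792  0.587 -2.446] True 0.0
pickL 0 [-0.805  0.456  2.168  8.075  0.587 -2.446] False 0.0
pickL 3.141592653589793 [-0.805  0.456  2.168  1.792  0.587  0.695] True 0.0
pickL 3.141592653589793 [-0.805  0.456  2.168  8.075  0.587  0.695] False 0.0
tallUp 0 [-0.442  0.25   2.028  1.373  0.334 -1.673] True 0.0
tallUp 0 [-0.442  0.25   2.028  7.656  0.334 -1.673] False 0.0
tall 0 [-0.426  0.338  2.045  1.694  0.318 -2.   ] True 0.0
tall 0 [-0.426  0.338  2.045  7.977  0.318 -2.   ] False 0.0
pickS 0 [ 0.681  0.503  2.256 -2.128  0.587  2.699] False 0.0
pickS 0 [0.681 0.503 2.256 4.155 0.587 2.699] False 0.0
pickS 3.141592653589793 [ 0.681  0.503  2.256 -2.128  0.587 -0.442] False 0.0
pickS 3.141592653589793 [ 0.681  0.503  2.256  4.155  0.587 -0.442] True 0.0
short 0 [ 0.253  0.542  2.014 -2.475  0.307  2.661] False 0.0
short 0 [0.253 0.542 2.014 3.808 0.307 2.661] True 0.0
short 3.141592653589793 [ 0.253  0.542  2.014 -2.475  0.307 -0.48 ] False 0.0
short 3.141592653589793 [ 0.253  0.542  2.014  3.808  0.307 -0.48 ] True 0.0
```

```bash
cat > plan.py <<'E'
from k6 import *
V=np.array([2.22,2.22,2.79,3.14,3.14,3.14])*.7/12
def plan(wps,rot=None,n=8):
    """wps: (x,y,z,roll rel. to now); prints tool-axis rows and per-segment joint load"""
    s=env.state(); M0=R(); p0=np.array(s['eef_pos']); q=s['joints']; cur=np.r_[p0,0.]
    for w in wps:
        w=np.array(w,float); worst=0; m5=9; tot=np.zeros(6)
        for f in np.linspace(0,1,n+1)[1:]:
            c=cur+(w-cur)*f
            qs=[x[0] for x in ik6(c[:3],M0@Rz(c[3]))]
            for x in list(qs): x[5]+=2*np.pi*np.round((q[5]-x[5])/(2*np.pi))
            k=min(qs,key=lambda x:abs(x-q).max()); tot+=abs(k-q); worst=max(worst,(abs(k-q)/V).max()); q=k; m5=min(m5,q[4])
        ok=((q>=LO)&(q<=HI)).all()
        rows=max(tot.max() and worst*n,np.linalg.norm(w[:3]-cur[:3])/41.7,abs(w[3]-cur[3])/.125)
        print('wp',w,'tool',np.round(M0.T@(w[:3]-p0),1),'roll',w[3],'rows>=%.1f'%rows,'q',q,ok,'minJ5 %.2f'%m5)
        cur=w
E
python3 -c "
from plan import *
plan([(720,-60,500,.8),(520,-200,360,1.57),(424,-289,201,1.57),(498,-289,135,1.57),(498,-289,143,1.57),(556,-289,143,1.57)])"
```

```text
wp [720.  -60.  500.    0.8] tool [ -81.5 -261.6 -190.8] roll 0.8 rows>=21.1 q [-0.243  0.194  1.498  0.307  0.642  0.381] True minJ5 0.64
wp [ 520.   -200.    360.      1.57] tool [-219.8 -500.  -247.8] roll 1.57 rows>=6.7 q [-0.741  0.058  2.035  1.036  0.629  0.079] True minJ5 0.56
wp [ 424.   -289.    201.      1.57] tool [-307.6 -683.3 -214.2] roll 1.57 rows>=5.1 q [-1.102  0.314  2.282  1.487  0.735 -0.814] True minJ5 0.63
wp [ 498.   -289.    135.      1.57] tool [-307.7 -683.6 -115. ] roll 1.57 rows>=2.4 q [-0.937  0.506  2.229  1.806  0.669 -1.039] True minJ5 0.67
wp [ 498.   -289.    143.      1.57] tool [-307.7 -677.6 -120.3] roll 1.57 rows>=0.2 q [-0.937  0.489  2.224  1.777  0.664 -1.002] True minJ5 0.66
wp [ 556.   -289.    143.      1.57] tool [-308.  -639.1  -76.9] roll 1.57 rows>=1.4 q [-0.832  0.523  2.122  1.795  0.604 -0.908] True minJ5 0.60
```

{"api": "step_arm", "payload": {"grip": 60, "moves": [{"tx": -2,"ty": -8,"tz": -6,"roll": 0.06},{"tx": -6,"ty": -20,"tz": -14,"roll": 0.12},{"tx": -12,"ty": -40,"tz": -28,"roll": 0.2},{"tx": -20,"ty": -64,"tz": -46,"roll": 0.27},{"tx": -28,"ty": -90,"tz": -65,"roll": 0.34},{"tx": -36,"ty": -116,"tz": -84,"roll": 0.41},{"tx": -44,"ty": -142,"tz": -103,"roll": 0.48},{"tx": -52,"ty": -168,"tz": -122,"roll": 0.55},{"tx": -60,"ty": -194,"tz": -141,"roll": 0.62},{"tx": -68,"ty": -220,"tz": -160,"roll": 0.69},{"tx": -76,"ty": -244,"tz": -178,"roll": 0.76},{"tx": -82,"ty": -262,"tz": -191,"roll": 0.82}]}}

```text
t: 11.32
eef_pos: [716.6, -60.5, 500.7]
tcp_rot: [2.485, -0.577, 0.956]
ft_force: [0.6, 0.3, 0.6]
opening: 0.63
grip_force: 0.0
```

```bash
python3 -c "
from plan import *
show()
plan([(520,-200,360,.75),(424,-289,201,.75)])"
```

```text
t 11.3167 j [-0.246  0.188  1.503  0.309  0.644  0.401] p [716.595 -60.527 500.669] rot [ 2.485 -0.577  0.956] F [0.553 0.347 0.58 ] open 0.6299446961276117 g 0.0
x [0.483 0.685 0.546] y [ 0.455 -0.729  0.512] z [ 0.748  0.001 -0.664]
wp [ 520.   -200.    360.      0.75] tool [-267.2  -59.8  -53.8] roll 0.75 rows>=6.7 q [-0.741  0.058  2.035  1.035  0.629  0.083] True minJ5 0.56
wp [ 424.   -289.    201.      0.75] tool [-461.3 -120.   -20.2] roll 0.75 rows>=5.1 q [-1.102  0.314  2.282  1.487  0.734 -0.811] True minJ5 0.63
```

{"api": "step_arm", "payload": {"moves": [{"tx": -38,"ty": -9,"tz": -8,"roll": 0.11},{"tx": -76,"ty": -17,"tz": -15,"roll": 0.22},{"tx": -114,"ty": -26,"tz": -23,"roll": 0.33},{"tx": -153,"ty": -34,"tz": -31,"roll": 0.44},{"tx": -191,"ty": -43,"tz": -38,"roll": 0.55},{"tx": -229,"ty": -51,"tz": -46,"roll": 0.66},{"tx": -267,"ty": -60,"tz": -54,"roll": 0.75},{"tx": -304,"ty": -71,"tz": -48,"roll": 0.75},{"tx": -340,"ty": -83,"tz": -41,"roll": 0.75},{"tx": -377,"ty": -94,"tz": -35,"roll": 0.75},{"tx": -414,"ty": -106,"tz": -29,"roll": 0.75},{"tx": -450,"ty": -117,"tz": -22,"roll": 0.75}]}}

```text
t: 12.32
eef_pos: [431.4, -285.4, 209.9]
tcp_rot: [3.131, -0.846, 0.013]
ft_force: [1.0, -0.5, -0.2]
opening: 0.635
grip_force: 0.0
```

{"api": "step_arm", "payload": {"moves": [{"tx": 0,"ty": 0,"tz": 0,"roll": 0}]}}

```text
t: 12.4
eef_pos: [429.9, -286.5, 206.1]
tcp_rot: [3.139, -0.841, 0.005]
ft_force: [0.2, 0.0, -0.8]
opening: 0.633
grip_force: 0.0
```

```bash
python3 -c "
from plan import *
show()
c=optics.read_camera('side')['pixels'];t=optics.read_camera('top')['pixels']
im=np.hstack([cv2.resize(c[170:320,220:370],(400,400),interpolation=3),cv2.resize(t[110:260,270:420],(400,400),interpolation=3)])
cv2.imwrite('pics/a.png',im)
plan([(424,-289,201,0),(498,-289,135,0)])"
```

```text
t 12.4 j [-1.082  0.303  2.27   1.473  0.723 -0.771] p [ 429.922 -286.545  206.124] rot [ 3.139 -0.841  0.005] F [ 0.163  0.025 -0.802] open 0.6334092793518538 g 0.0
x [0.667 0.004 0.745] y [ 0.003 -1.     0.002] z [ 0.745  0.001 -0.667]
wp [ 424. -289.  201.    0.] tool [-12.    3.6  -0.2] roll 0.0 rows>=0.3 q [-1.101  0.313  2.281  1.485  0.733 -0.808] True minJ5 0.72
wp [ 498. -289.  135.    0.] tool [-12.2   3.6  99. ] roll 0.0 rows>=2.4 q [-0.936  0.506  2.229  1.804  0.668 -1.033] True minJ5 0.67
```

View pics/a.png

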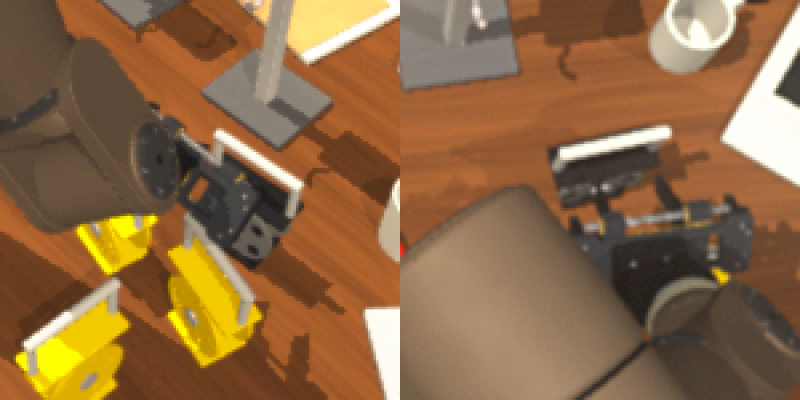

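The gripper hovers behind the large reel, with fingertips at about (600,190) and (665,195) in the right panel and the bar at (565,155)–(668,132). I'll check that alignment by projection.

```bash
python3 -c "
from fit import *
T_=P[1]
X=env.state()['eef_pos'];M=R()
px=lambda X: (pr(T_,X)-[270,110])*2.667+[400,0]
print('tcp',px(X),'f',px(X+30*M[:,1]),px(X-30*M[:,1]), 'bar',px([482.4,-226.9,173]),px([493.5,-350.4,173]))
S_=P[0]; py=lambda X: (pr(S_,X)-[220,170])*2.667
print('side bar',py([482.4,-226.9,173]),py([493.5,-350.4,173]))
from scipy.optimize import least_squares
def f(p):
    r=[]
    for sg,a,b in ((62,(217,136),(563,157)),(-62,(297,193),(668,132))):
        Xb=[p[0]-np.sin(p[2])*sg,p[1]+np.cos(p[2])*sg,173]
        r+=list(py(Xb)-a)+list(px(Xb)-b)
    return r
o=least_squares(f,[488,-288,.09]);print(o.x,o.fun)
"
```

```text
tcp [626.074 183.366] f [653.906 179.431] [598.218 187.305] bar [558.965 155.077] [667.314 130.806]
side bar [214.873 132.843] [299.446 188.152]
[ 484.942 -291.363    0.079] [-1.802 -0.906 -1.299 -0.21   2.315 -1.66   2.412  1.653]
```

{"api": "step_arm", "payload": {"moves": [{"tx": -6,"ty": 2,"tz": 0,"roll": 0},{"tx": -12,"ty": 4,"tz": 5,"roll": 0},{"tx": -12,"ty": 4,"tz": 5,"roll": 0},{"tx": -12,"ty": 4,"tz": 25,"roll": 0},{"tx": -12,"ty": 4,"tz": 45,"roll": 0},{"tx": -12,"ty": 4,"tz": 65,"roll": 0},{"tx": -12,"ty": 4,"tz": 82,"roll": 0},{"tx": -12,"ty": 4,"tz": 97,"roll": 0},{"tx": -12,"ty": 4,"tz": 97,"roll": 0},{"tx": -12,"ty": 4,"tz": 97,"roll": 0}]}}

```text
t: 13.43
eef_pos: [497.4, -287.9, 137.4]
tcp_rot: [3.134, -0.845, 0.013]
ft_force: [-0.1, 0.2, -0.6]
opening: 0.631
grip_force: 0.0
```

{"api": "step_arm", "payload": {"grip": 84, "moves": [{"tx": 0,"ty": 0,"tz": 0,"roll": 0},{"tx": 0,"ty": 0,"tz": 0,"roll": 0},{"tx": 0,"ty": 0,"tz": 0,"roll": 0},{"tx": 0,"ty": 0,"tz": 0,"roll": 0}]}}

```text
t: 13.77
eef_pos: [496.8, -288.9, 137.7]
tcp_rot: [3.133, -0.845, 0.012]
ft_force: [0.6, -1.0, -0.2]
opening: 0.847
grip_force: 0.4
```

```bash
python3 -c "
from plan import *
show()
p=env.state()['eef_pos']; plan([(*(p+[0,0,8]),0),(*(p+[60,0,8]),0),(*(p+[60,0,-2]),0)])"
```

```text
t 13.7667 j [-0.939  0.499  2.229  1.797  0.668 -1.029] p [ 496.771 -288.945  137.681] rot [ 3.133 -0.845  0.012] F [ 0.624 -0.998 -0.191] open 0.8469688890470904 g 0.36820320412516594
x [0.663 0.008 0.748] y [ 0.005 -1.     0.006] z [ 0.748  0.    -0.663]
wp [ 496.771 -288.945  145.681    0.   ] tool [ 6.   0.  -5.3] roll 0.0 rows>=0.2 q [-0.939  0.482  2.224  1.768  0.663 -0.993] True minJ5 0.66
wp [ 556.771 -288.945  145.681    0.   ] tool [45.8  0.4 39.6] roll 0.0 rows>=1.4 q [-0.831  0.518  2.119  1.786  0.601 -0.896] True minJ5 0.60
wp [ 556.771 -288.945  135.681    0.   ] tool [38.3  0.3 46.2] roll 0.0 rows>=0.2 q [-0.831  0.538  2.126  1.823  0.607 -0.941] True minJ5 0.60
```

{"api": "step_arm", "payload": {"grip": 95, "moves": [{"tx": 0,"ty": 0,"tz": 0,"roll": 0},{"tx": 0,"ty": 0,"tz": 0,"roll": 0},{"tx": 0,"ty": 0,"tz": 0,"roll": 0}]}}

```text
t: 14.02
eef_pos: [497.2, -289.0, 137.5]
tcp_rot: [3.133, -0.846, 0.012]
ft_force: [-1.1, -1.0, 4.4]
opening: 0.9
grip_force: 29.8
```

{"api": "step_arm", "payload": {"moves": [{"tx": 2,"ty": 0,"tz": -2,"roll": 0},{"tx": 4,"ty": 0,"tz": -4,"roll": 0},{"tx": 6,"ty": 0,"tz": -5,"roll": 0},{"tx": 6,"ty": 0,"tz": -5,"roll": 0}]}}

```text
t: 14.35
eef_pos: [497.2, -288.5, 145.0]
tcp_rot: [3.134, -0.844, 0.012]
ft_force: [-0.4, 0.4, -3.9]
opening: 0.898
grip_force: 29.7
```

The reel is held from inside the loop with the fingers spread: 30 N outward, about 3.5 N lifted, centred. In this grip the body's narrow side faces the tray, so I can hang the reel directly.

```bash
python3 -c "
from plan import *
show()
plan([(497,-289,200,0),(560,-200,250,0),(590,-150.5,250,0),(643,-150.5,250,0),(643,-150.5,214,0),(647,-150.5,210,0),(580,-150,269,0)])"
```

```text
t 14.35 j [-0.937  0.483  2.223  1.768  0.662 -0.992] p [ 497.246 -288.483  144.994] rot [ 3.134 -0.844  0.012] F [-0.393  0.358 -3.882] open 0.8976724834002134 g 29.684703648090363
x [0.664 0.008 0.748] y [ 0.006 -1.     0.005] z [ 0.748  0.001 -0.664]
wp [ 497. -289.  200.    0.] tool [ 41.    0.8 -36.7] roll 0.0 rows>=1.5 q [-0.939  0.368  2.176  1.554  0.648 -0.725] True minJ5 0.65
wp [ 560. -200.  250.    0.] tool [120.9 -87.5 -22.7] roll 0.0 rows>=2.9 q [-0.674  0.271  2.127  1.528  0.487 -0.447] True minJ5 0.49
wp [ 590.  -150.5  250.     0. ] tool [ 141.2 -136.8   -0.2] roll 0.0 rows>=1.4 q [-0.532  0.279  2.114  1.622  0.39  -0.436] True minJ5 0.39
wp [ 643.  -150.5  250.     0. ] tool [ 176.4 -136.5   39.4] roll 0.0 rows>=1.3 q [-0.473  0.343  2.005  1.55   0.349 -0.314] True minJ5 0.35
wp [ 643.  -150.5  214.     0. ] tool [ 149.5 -136.7   63.3] roll 0.0 rows>=1.5 q [-0.473  0.401  2.043  1.808  0.359 -0.589] True minJ5 0.35
wp [ 647.  -150.5  210.     0. ] tool [ 149.2 -136.7   68.9] roll 0.0 rows>=0.1 q [-0.469  0.412  2.038  1.829  0.358 -0.608] True minJ5 0.36
wp [ 580. -150.  269.    0.] tool [ 148.8 -137.3  -20.3] roll 0.0 rows>=2.1 q [-0.543  0.234  2.11   1.498  0.399 -0.311] True minJ5 0.36
```

{"api": "step_arm", "payload": {"moves": [{"tx": 10,"ty": 0,"tz": -9,"roll": 0},{"tx": 25,"ty": 0,"tz": -22,"roll": 0},{"tx": 41,"ty": 0,"tz": -37,"roll": 0},{"tx": 57,"ty": -17,"tz": -34,"roll": 0},{"tx": 73,"ty": -35,"tz": -31,"roll": 0},{"tx": 89,"ty": -52,"tz": -28,"roll": 0},{"tx": 105,"ty": -70,"tz": -25,"roll": 0},{"tx": 121,"ty": -88,"tz": -23,"roll": 0},{"tx": 129,"ty": -107,"tz": -14,"roll": 0},{"tx": 135,"ty": -122,"tz": -7,"roll": 0},{"tx": 140,"ty": -133,"tz": -2,"roll": 0},{"tx": 141,"ty": -137,"tz": 0,"roll": 0}]}}

```text
t: 15.35
eef_pos: [590.5, -148.6, 249.4]
tcp_rot: [3.135, -0.845, 0.014]
ft_force: [0.6, -0.1, -4.7]
opening: 0.895
grip_force: 29.7
```

{"api": "step_arm", "payload": {"moves": [{"tx": 0,"ty": 0,"tz": 0,"roll": 0},{"tx": 0,"ty": 0,"tz": 0,"roll": 0},{"tx": 0,"ty": 0,"tz": 0,"roll": 0},{"tx": 0,"ty": 0,"tz": 0,"roll": 0}]}}

```text
t: 15.68
eef_pos: [589.7, -151.3, 249.4]
tcp_rot: [3.134, -0.845, 0.011]
ft_force: [0.0, 0.4, -4.4]
opening: 0.9
grip_force: 29.7
```

```bash
python3 -c "
from plan import *
show()
c=optics.read_camera('side')['pixels'];t=optics.read_camera('top')['pixels']
im=np.hstack([cv2.resize(c[110:260,230:380],(400,400),interpolation=3),cv2.resize(t[50:200,220:370],(400,400),interpolation=3)])
cv2.imwrite('pics/b.png',im)
p=env.state()['eef_pos'];M=R()
from tri import P
from fit import pr
B=p+np.array([-10.5,-1.5,35.5])
for n,X in (('barL',B+[0,62,0]),('barR',B-[0,62,0]),('rest',[637,-152,250])):
  print(n,(pr(P[0],X)-[230,110])*2.667,(pr(P[1],X)-[220,50])*2.667+[400,0])
"
```

```text
t 15.6833 j [-0.533  0.28   2.114  1.625  0.39  -0.439] p [ 589.746 -151.337  249.435] rot [ 3.134 -0.845  0.011] F [ 0.022  0.433 -4.361] open 0.8997769181451304 g 29.690774381160736
x [0.664 0.007 0.748] y [ 0.005 -1.     0.005] z [ 0.748  0.    -0.664]
barL [167.607 135.153] [562.023 214.035]
barR [243.091 185.795] [681.692 198.362]
rest [231.055 158.099] [609.576 166.824]
```

View pics/b.png

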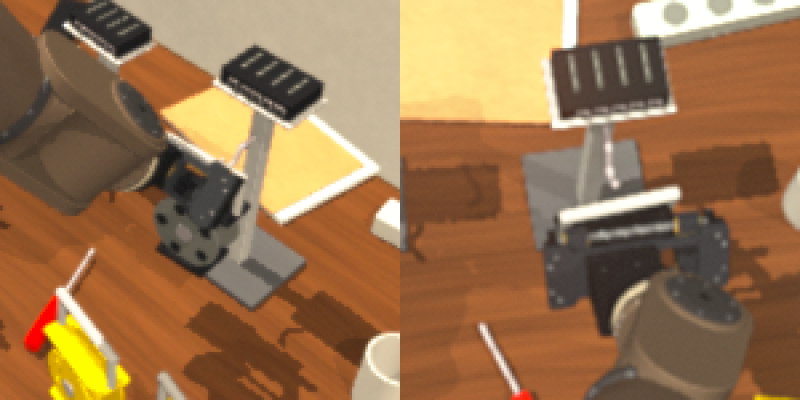

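The bar is held level in front of the tall hook. The right panel shows it at (562,215)–(679,193), as predicted, with the hook tip at about (613,187). I'll move it in over the tip.

{"api": "step_arm", "payload": {"moves": [{"tx": 5,"ty": 0,"tz": 6,"roll": 0},{"tx": 12,"ty": 0,"tz": 13,"roll": 0},{"tx": 19,"ty": 0,"tz": 21,"roll": 0},{"tx": 25,"ty": 0,"tz": 28,"roll": 0},{"tx": 31,"ty": 0,"tz": 34,"roll": 0},{"tx": 35,"ty": 0,"tz": 39,"roll": 0},{"tx": 35,"ty": 0,"tz": 39,"roll": 0},{"tx": 35,"ty": 0,"tz": 39,"roll": 0}]}}

```text
t: 16.55
eef_pos: [642.6, -149.9, 249.5]
tcp_rot: [3.134, -0.844, 0.012]
ft_force: [0.5, 0.4, -4.8]
opening: 0.9
grip_force: 29.7
```

{"api": "step_arm", "payload": {"moves": [{"tx": -4,"ty": 0,"tz": 3,"roll": 0},{"tx": -8,"ty": 0,"tz": 7,"roll": 0},{"tx": -12,"ty": 0,"tz": 11,"roll": 0},{"tx": -15,"ty": 0,"tz": 13,"roll": 0},{"tx": -18,"ty": 0,"tz": 16,"roll": 0},{"tx": -21,"ty": 0,"tz": 19,"roll": 0},{"tx": -21,"ty": 0,"tz": 19,"roll": 0}]}}

```text
t: 17.13
eef_pos: [642.2, -150.4, 220.7]
tcp_rot: [3.134, -0.844, 0.011]
ft_force: [-0.5, 0.1, -3.7]
opening: 0.898
grip_force: 29.7
```

{"api": "step_arm", "payload": {"moves": [{"tx": -1,"ty": 0,"tz": 2,"roll": 0},{"tx": -2,"ty": 0,"tz": 3,"roll": 0},{"tx": -3,"ty": 0,"tz": 4,"roll": 0},{"tx": -3,"ty": 0,"tz": 4,"roll": 0}]}}

```text
t: 17.47
eef_pos: [643.7, -150.4, 216.5]
tcp_rot: [3.134, -0.845, 0.012]
ft_force: [0.0, 0.5, -5.2]
opening: 0.899
grip_force: 29.7
```

{"api": "step_arm", "payload": {"moves": [{"tx": -1,"ty": 0,"tz": 1,"roll": 0},{"tx": -2,"ty": 0,"tz": 2,"roll": 0},{"tx": -2,"ty": 0,"tz": 2,"roll": 0}]}}

```text
t: 17.72
eef_pos: [644.2, -150.4, 214.4]
tcp_rot: [3.134, -0.846, 0.012]
ft_force: [-2.5, 0.8, 1.0]
opening: 0.896
grip_force: 30.0
```

```bash
python3 -c "
from plan import *
show()"
```

```text
t 17.7167 j [-0.472  0.402  2.04   1.81   0.359 -0.589] p [ 644.202 -150.424  214.413] rot [ 3.134 -0.846  0.012] F [-2.546  0.808  1.   ] open 0.8957487392502214 g 29.964086953550577
x [0.663 0.008 0.749] y [ 0.006 -1.     0.005] z [ 0.749  0.001 -0.663]
```

{"api": "step_arm", "payload": {"grip": 62, "moves": [{"tx": 0,"ty": 0,"tz": 0,"roll": 0},{"tx": 0,"ty": 0,"tz": 0,"roll": 0},{"tx": 0,"ty": 0,"tz": 0,"roll": 0},{"tx": 0,"ty": 0,"tz": 0,"roll": 0},{"tx": 0,"ty": 0,"tz": 0,"roll": 0}]}}

```text
t: 18.13
eef_pos: [644.0, -150.4, 213.9]
tcp_rot: [3.134, -0.845, 0.012]
ft_force: [0.4, -0.4, -0.4]
opening: 0.703
grip_force: 0.0
```

```bash
python3 -c "
from plan import *
show()
c=optics.read_camera('side')['pixels'];t=optics.read_camera('top')['pixels']
im=np.hstack([cv2.resize(c[110:260,230:380],(400,400),interpolation=3),cv2.resize(t[50:200,220:370],(400,400),interpolation=3)])
cv2.imwrite('pics/c.png',im)
plan([(644-75,-150.4,214.4+66.5,0)])
"
```

```text
t 18.1333 j [-0.471  0.402  2.041  1.809  0.358 -0.588] p [ 644.003 -150.41   213.856] rot [ 3.134 -0.845  0.012] F [ 0.406 -0.411 -0.422] open 0.7029447393340015 g 0.0
x [0.664 0.008 0.748] y [ 0.006 -1.     0.005] z [ 0.748  0.001 -0.664]
wp [ 569.  -150.4  280.9    0. ] tool [   0.4   -0.1 -100.6] roll 0.0 rows>=2.4 q [-0.559  0.201  2.115  1.426  0.413 -0.244] True minJ5 0.36
```

{"api": "step_arm", "payload": {"moves": [{"tx": 0,"ty": 0,"tz": 0,"roll": 0},{"tx": 0,"ty": 0,"tz": -6,"roll": 0},{"tx": 0,"ty": 0,"tz": -14,"roll": 0},{"tx": 0,"ty": 0,"tz": -24,"roll": 0},{"tx": 0,"ty": 0,"tz": -36,"roll": 0},{"tx": 0,"ty": 0,"tz": -50,"roll": 0},{"tx": 0,"ty": 0,"tz": -70,"roll": 0},{"tx": 0,"ty": 0,"tz": -92,"roll": 0},{"tx": 0,"ty": 0,"tz": -110,"roll": 0},{"tx": 0,"ty": 0,"tz": -110,"roll": 0}]}}

```text
t: 19.07
eef_pos: [560.2, -150.5, 289.2]
tcp_rot: [3.131, -0.847, 0.013]
ft_force: [0.2, 0.1, 1.3]
opening: 0.652
grip_force: 0.0
```

```bash
python3 -c "
from plan import *
show()
F=np.array([480,273,135.]); d=R()[:,2]
plan([(540,-50,230,0),(500,40,225,0),(460,120,215,0),(*(F-110*d),0),(*(F),0)])
print()
plan([(540,-50,230,0),(500,40,225,0),(460,120,215,0),(*(F-110*d),0),(*(F),0),(*(F+[0,0,8]),0),(600,160,165,0),(665,160,165,0),(665,160,125,0)])
c=optics.read_camera('side')['pixels'];t=optics.read_camera('top')['pixels']
im=np.hstack([cv2.resize(c[110:260,230:380],(400,400),interpolation=3),cv2.resize(t[50:200,220:370],(400,400),interpolation=3)])
cv2.imwrite('pics/d.png',im)
"
```

```text
t 19.0667 j [-0.57   0.176  2.122  1.386  0.424 -0.208] p [ 560.192 -150.48   289.194] rot [ 3.131 -0.847  0.013] F [0.165 0.064 1.271] open 0.6522889047326819 g 0.0
x [0.662 0.009 0.749] y [ 0.005 -1.     0.007] z [ 0.749 -0.    -0.662]
wp [540. -50. 230.   0.] tool [ -56.8 -101.    24. ] roll 0.0 rows>=5.8 q [-0.343  0.222  2.298  2.215  0.32  -0.91 ] True minJ5 0.32
wp [500.  40. 225.   0.] tool [ -86.3 -191.2   -2.7] roll 0.0 rows>=4.4 q [-0.088  0.181  2.39   2.904  0.282 -1.41 ] True minJ5 0.28
wp [460. 120. 215.   0.] tool [-119.6 -271.5  -26.1] roll 0.0 rows>=4.1 q [ 0.203  0.187  2.437  3.597  0.352 -1.875] True minJ5 0.29
wp [397.569 273.055 207.837   0.   ] tool [-164.9 -425.   -68.2] roll 0.0 rows>=6.3 q [ 0.755  0.267  2.337  4.467  0.559 -2.305] False minJ5 0.37
wp [480. 273. 135.   0.] tool [-164.9 -425.    41.8] roll 0.0 rows>=2.8 q [ 0.609  0.491  2.287  4.045  0.578 -1.963] True minJ5 0.56

wp [540. -50. 230.   0.] tool [ -56.8 -101.    24. ] roll 0.0 rows>=5.8 q [-0.343  0.222  2.298  2.215  0.32  -0.91 ] True minJ5 0.32
wp [500.  40. 225.   0.] tool [ -86.3 -191.2
[... 340 characters left out ...]
0.559 -2.305] False minJ5 0.37
wp [480. 273. 135.   0.] tool [-164.9 -425.    41.8] roll 0.0 rows>=2.8 q [ 0.609  0.491  2.287  4.045  0.578 -1.963] True minJ5 0.56
wp [480. 273. 143.   0.] tool [-158.9 -424.9   36.5] roll 0.0 rows>=0.2 q [ 0.609  0.471  2.281  4.076  0.563 -2.   ] True minJ5 0.56
wp [600. 160. 165.   0.] tool [ -64.  -311.1  111.9] roll 0.0 rows>=4.0 q [ 0.229  0.454  2.173  3.645  0.362 -1.902] True minJ5 0.36
wp [665. 160. 165.   0.] tool [ -20.9 -310.8  160.6] roll 0.0 rows>=1.6 q [ 0.199  0.511  2.03   3.709  0.279 -1.997] True minJ5 0.28
wp [665. 160. 125.   0.] tool [ -50.9 -311.   187.1] roll 0.0 rows>=1.0 q [ 0.199  0.585  2.056  3.569  0.366 -1.849] True minJ5 0.29
```

```bash
python3 -c "
from plan import *
F=np.array([480.5,272,105.5]); d=R()[:,2]
plan([(540,-50,230,0),(500,40,220,0),(470,130,200,0),(*(F-80*d),0),(*(F),0),(*(F+[0,0,8]),0)])
"
```

```text
wp [540. -50. 230.   0.] tool [ -56.5 -101.2   21.9] roll 0.0 rows>=5.7 q [-0.343  0.222  2.298  2.209  0.319 -0.904] True minJ5 0.32
wp [500.  40. 220.   0.] tool [ -89.8 -191.5   -1.4] roll 0.0 rows>=4.3 q [-0.088  0.193  2.396  2.916  0.299 -1.421] True minJ5 0.30
wp [470. 130. 200.   0.] tool [-123.9 -281.7  -10.6] roll 0.0 rows>=4.4 q [ 0.229  0.244  2.429  3.594  0.401 -1.846] True minJ5 0.31
wp [420.602 272.002 158.531   0.   ] tool [-186.6 -424.3  -20.1] roll 0.0 rows>=4.2 q [ 0.707  0.403  2.361  4.182  0.599 -2.018] True minJ5 0.43
wp [480.5 272.  105.5   0. ] tool [-186.6 -424.3   59.9] roll 0.0 rows>=1.9 q [ 0.606  0.563  2.306  3.941  0.636 -1.84 ] True minJ5 0.60
wp [480.5 272.  113.5   0. ] tool [-180.6 -424.2   54.6] roll 0.0 rows>=0.2 q [ 0.606  0.543  2.301  3.966  0.62  -1.87 ] True minJ5 0.62
```

View pics/d.png

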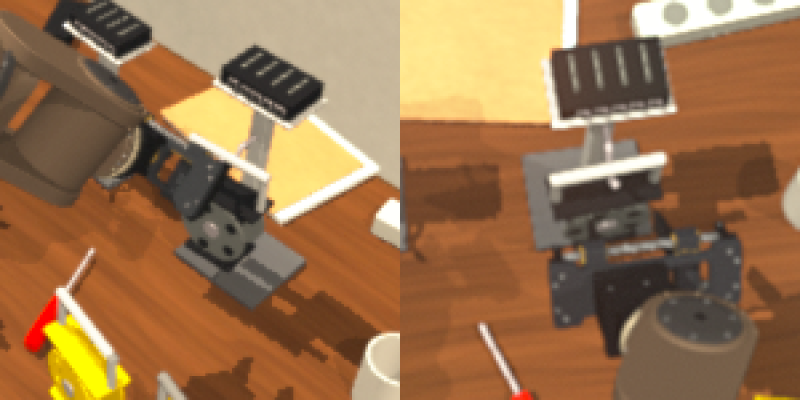

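The large reel hangs on the tall hook. In the right panel its bar is at (548,180)–(663,160), with the hook tip showing at mid-bar. Next is the small reel.

{"api": "step_arm", "payload": {"grip": 45, "moves": [{"tx": -9,"ty": -17,"tz": 4,"roll": 0},{"tx": -19,"ty": -34,"tz": 7,"roll": 0},{"tx": -28,"ty": -51,"tz": 11,"roll": 0},{"tx": -38,"ty": -67,"tz": 15,"roll": 0},{"tx": -47,"ty": -84,"tz": 18,"roll": 0},{"tx": -56,"ty": -101,"tz": 22,"roll": 0},{"tx": -62,"ty": -116,"tz": 18,"roll": 0},{"tx": -67,"ty": -131,"tz": 14,"roll": 0},{"tx": -73,"ty": -146,"tz": 10,"roll": 0},{"tx": -79,"ty": -161,"tz": 6,"roll": 0},{"tx": -84,"ty": -176,"tz": 2,"roll": 0},{"tx": -90,"ty": -191,"tz": -1,"roll": 0}]}}

```text
t: 20.17
eef_pos: [499.8, 40.6, 218.1]
tcp_rot: [3.134, -0.842, 0.012]
ft_force: [0.6, -0.3, 0.4]
opening: 0.473
grip_force: 0.0
```

```bash
python3 -c "
from plan import *
show()
F=np.array([480.5,272,105.5]); d=R()[:,2]
plan([(470,130,200,0),(*(F-80*d),0),(*(F),0),(*(F+[0,0,8]),0)])
"
```

```text
t 20.1667 j [-0.087  0.197  2.396  2.917  0.299 -1.422] p [499.753  40.562 218.112] rot [ 3.134 -0.842  0.012] F [ 0.6   -0.319  0.375] open 0.4727443439746042 g 0.0
x [0.666 0.008 0.746] y [ 0.006 -1.     0.005] z [ 0.746  0.001 -0.666]
wp [470. 130. 200.   0.] tool [-32.6 -89.7 -10.1] roll 0.0 rows>=4.3 q [ 0.228  0.242  2.427  3.595  0.393 -1.849] True minJ5 0.31
wp [420.805 271.933 158.759   0.   ] tool [ -95.  -232.2  -19.2] roll 0.0 rows>=4.2 q [ 0.704  0.4    2.36   4.186  0.592 -2.024] True minJ5 0.42
wp [480.5 272.  105.5   0. ] tool [ -95.  -232.2   60.8] roll 0.0 rows>=1.9 q [ 0.604  0.561  2.305  3.943  0.63  -1.843] True minJ5 0.60
wp [480.5 272.  113.5   0. ] tool [ -89.  -232.1   55.5] roll 0.0 rows>=0.2 q [ 0.604  0.541  2.3    3.968  0.613 -1.874] True minJ5 0.61
```

{"api": "step_arm", "payload": {"moves": [{"tx": -7,"ty": -18,"tz": -2,"roll": 0},{"tx": -13,"ty": -36,"tz": -4,"roll": 0},{"tx": -20,"ty": -54,"tz": -6,"roll": 0},{"tx": -26,"ty": -72,"tz": -8,"roll": 0},{"tx": -33,"ty": -90,"tz": -10,"roll": 0},{"tx": -45,"ty": -118,"tz": -12,"roll": 0},{"tx": -58,"ty": -147,"tz": -14,"roll": 0},{"tx": -70,"ty": -175,"tz": -16,"roll": 0},{"tx": -83,"ty": -204,"tz": -18,"roll": 0},{"tx": -95,"ty": -232,"tz": -19,"roll": 0},{"tx": -95,"ty": -232,"tz": -19,"roll": 0},{"tx": -95,"ty": -232,"tz": -19,"roll": 0}]}}

```text
t: 21.17
eef_pos: [420.4, 272.7, 157.9]
tcp_rot: [3.131, -0.842, 0.018]
ft_force: [0.9, -0.7, -1.0]
opening: 0.473
grip_force: 0.0
```

```bash
python3 -c "
from plan import *
show()
F=np.array([480.5,272,105.5]); print(to(F))
c=optics.read_camera('side')['pixels'];t=optics.read_camera('top')['pixels']
# white bar pixels near small reel in the two views
for im,(r0,r1,c0,c1) in ((c,(140,175,185,225)),(t,(180,215,138,190))):
    s=im[r0:r1,c0:c1].astype(int); m=(s.min(2)>175); y,x=np.nonzero(m); print(len(x), (x.min()+c0,y[x==x.min()].mean()+r0) if len(x) else '', (x.max()+c0,y[x==x.max()].mean()+r0) if len(x) else '', x.mean()+c0 if len(x) else '',y.mean()+r0 if len(x) else '')
from tri import P
from fit import pr
for sg in (62,0,-62):
    X=[469.5-np.sin(.212)*sg,272.2+np.cos(.212)*sg,141]; print(pr(P[0],X),pr(P[1],X))
"
```

```text
t 21.1667 j [ 0.706  0.402  2.36   4.183  0.592 -2.024] p [420.423 272.684 157.921] rot [ 3.131 -0.842  0.018] F [ 0.873 -0.659 -0.955] open 0.472709862105112 g 0.0
x [0.666 0.012 0.746] y [ 0.01  -1.     0.007] z [ 0.746  0.002 -0.666]
[ 0.897  0.884 79.725]
79 (np.int64(193), np.float64(149.0)) (np.int64(217), np.float64(159.0)) 205.36708860759495 154.72151898734177
169 (np.int64(143), np.float64(203.0)) (np.int64(182), np.float64(191.0)) 162.5147928994083 196.80473372781066
[194.055 149.694] [143.669 203.977]
[205.629 155.417] [163.57  196.999]
[217.599 161.335] [183.345 190.065]
```

{"api": "step_arm", "payload": {"moves": [{"tx": 1,"ty": 1,"tz": 12,"roll": 0},{"tx": 1,"ty": 1,"tz": 26,"roll": 0},{"tx": 1,"ty": 1,"tz": 40,"roll": 0},{"tx": 1,"ty": 1,"tz": 54,"roll": 0},{"tx": 1,"ty": 1,"tz": 68,"roll": 0},{"tx": 1,"ty": 1,"tz": 79,"roll": 0},{"tx": 1,"ty": 1,"tz": 79,"roll": 0},{"tx": 1,"ty": 1,"tz": 79,"roll": 0}]}}

```text
t: 22.03
eef_pos: [481.4, 268.8, 107.8]
tcp_rot: [3.133, -0.844, 0.01]
ft_force: [-0.7, 0.4, -0.1]
opening: 0.473
grip_force: 0.0
```

{"api": "step_arm", "payload": {"grip": 95, "moves": [{"tx": 0,"ty": 0,"tz": 0,"roll": 0},{"tx": 0,"ty": 0,"tz": 0,"roll": 0},{"tx": 0,"ty": 0,"tz": 0,"roll": 0},{"tx": 0,"ty": 0,"tz": 0,"roll": 0},{"tx": 0,"ty": 0,"tz": 0,"roll": 0},{"tx": 0,"ty": 0,"tz": 0,"roll": 0},{"tx": 0,"ty": 0,"tz": 0,"roll": 0},{"tx": 0,"ty": 0,"tz": 0,"roll": 0}]}}

```text
t: 22.7
eef_pos: [481.2, 270.3, 108.1]
tcp_rot: [3.134, -0.845, 0.012]
ft_force: [-0.2, 1.0, 0.1]
opening: 0.897
grip_force: 29.6
```

```bash
cat > bar.py <<'E'
from fit import *
def bar(win_s,win_t,z,x0):
    c=optics.read_camera('side')['pixels'];t=optics.read_camera('top')['pixels']; o=[]
    for im,(r0,r1,c0,c1) in ((c,win_s),(t,win_t)):
        s=im[r0:r1,c0:c1].astype(int); m=(s.min(2)>175).astype(np.uint8)
        n,l,st,ce=cv2.connectedComponentsWithStats(m); i=1+st[1:,4].argmax(); y,x=np.nonzero(l==i)
        v=cv2.fitLine(np.c_[x,y].astype(np.float32),cv2.DIST_L2,0,.01,.01).ravel(); pr_=(x-v[2])*v[0]+(y-v[3])*v[1]
        e=[(v[2]+v[0]*k_+c0,v[3]+v[1]*k_+r0) for k_ in (pr_.min(),pr_.max())]; o.append(sorted(e))
    print(np.round(o,1).tolist())
    return o
E
python3 -c "
from bar import *
show()
bar((140,175,185,225),(180,215,138,190),141,0)
"
```

```text
t 22.8 j [ 0.6    0.555  2.306  3.94   0.629 -1.846] p [481.198 270.275 108.005] rot [ 3.134 -0.845  0.012] F [-0.943  2.141  0.708] open 0.9002110342492256 g 29.59801197052002
x [0.664 0.008 0.748] y [ 0.006 -1.     0.005] z [ 0.748  0.001 -0.664]
[[[196.1, 146.9], [216.2, 161.7]], [[142.9, 199.2], [184.0, 192.3]]]
```

{"api": "step_arm", "payload": {"moves": [{"tx": 2,"ty": 0,"tz": -2,"roll": 0},{"tx": 4,"ty": 0,"tz": -4,"roll": 0},{"tx": 6,"ty": 0,"tz": -5,"roll": 0},{"tx": 6,"ty": 0,"tz": -5,"roll": 0}]}}

```text
t: 23.23
eef_pos: [481.4, 270.1, 116.1]
tcp_rot: [3.134, -0.845, 0.011]
ft_force: [-0.3, 0.5, -1.7]
opening: 0.896
grip_force: 29.7
```

```bash
python3 -c "
from plan import *
show()
plan([(481,270,163,0),(560,200,163,0),(614,158,163,0),(667,158,163,0),(667,158,134,0)])
"
```

```text
t 23.2333 j [ 0.6    0.535  2.301  3.966  0.611 -1.877] p [481.373 270.124 116.14 ] rot [ 3.134 -0.845  0.011] F [-0.34   0.485 -1.693] open 0.8961596910963597 g 29.656330347061157
x [0.664 0.008 0.748] y [ 0.006 -1.     0.005] z [ 0.748  0.001 -0.664]
wp [481. 270. 163.   0.] tool [ 34.8   0.4 -31.4] roll 0.0 rows>=1.3 q [ 0.6    0.423  2.267  4.148  0.522 -2.093] True minJ5 0.52
wp [560. 200. 163.   0.] tool [86.7 70.8 27.6] roll 0.0 rows>=2.5 q [ 0.348  0.441  2.218  3.821  0.417 -1.978] True minJ5 0.42
wp [614. 158. 163.   0.] tool [122.2 113.1  68. ] roll 0.0 rows>=1.6 q [ 0.216  0.469  2.145  3.633  0.344 -1.9  ] True minJ5 0.34
wp [667. 158. 163.   0.] tool [157.4 113.4 107.6] roll 0.0 rows>=1.3 q [ 0.193  0.516  2.028  3.689  0.277 -1.98 ] True minJ5 0.28
wp [667. 158. 134.   0.] tool [135.7 113.3 126.9] roll 0.0 rows>=0.7 q [ 0.193  0.568  2.047  3.582  0.34  -1.868] True minJ5 0.28
```

{"api": "step_arm", "payload": {"moves": [{"tx": 10,"ty": 0,"tz": -9,"roll": 0},{"tx": 23,"ty": 0,"tz": -21,"roll": 0},{"tx": 35,"ty": 0,"tz": -31,"roll": 0},{"tx": 48,"ty": 17,"tz": -17,"roll": 0},{"tx": 61,"ty": 35,"tz": -2,"roll": 0},{"tx": 74,"ty": 53,"tz": 13,"roll": 0},{"tx": 87,"ty": 71,"tz": 28,"roll": 0},{"tx": 99,"ty": 86,"tz": 42,"roll": 0},{"tx": 110,"ty": 99,"tz": 55,"roll": 0},{"tx": 118,"ty": 109,"tz": 64,"roll": 0},{"tx": 122,"ty": 113,"tz": 68,"roll": 0},{"tx": 122,"ty": 113,"tz": 68,"roll": 0}]}}

```text
t: 24.23
eef_pos: [614.6, 157.2, 162.3]
tcp_rot: [3.134, -0.845, 0.01]
ft_force: [0.6, 0.2, -2.2]
opening: 0.902
grip_force: 29.7
```

{"api": "step_arm", "payload": {"moves": [{"tx": 0,"ty": 0,"tz": 0,"roll": 0},{"tx": 0,"ty": 0,"tz": 0,"roll": 0},{"tx": 0,"ty": 0,"tz": 0,"roll": 0},{"tx": 0,"ty": 0,"tz": 0,"roll": 0}]}}

```text
t: 24.57
eef_pos: [613.3, 158.9, 162.4]
tcp_rot: [3.134, -0.845, 0.013]
ft_force: [0.1, -0.2, -1.8]
opening: 0.898
grip_force: 29.7
```

```bash
python3 -c "
from bar import *
show()
p=env.state()['eef_pos']; B=p+[-9.5,1.7,33]
for n,X in (('L',B+[0,62,0]),('R',B-[0,62,0]),('tip',[641.6,161,172]),('ttip',[616,-152,262])): print(n,pr(P[0],X),pr(P[1],X))
bar((100,170,180,280),(100,190,160,235),0,0)
c=optics.read_camera('side')['pixels'];t=optics.read_camera('top')['pixels']
im=np.hstack([cv2.resize(c[90:190,220:320],(400,400),interpolation=3),cv2.resize(t[80:180,150:250],(400,400),interpolation=3)])
cv2.imwrite('pics/e.png',im)
"
```

```text
t 24.6667 j [ 0.218  0.47   2.146  3.634  0.345 -1.901] p [613.519 158.726 162.424] rot [ 3.134 -0.845  0.013] F [-0.312 -0.202 -2.329] open 0.9029674588435955 g 29.658175706863403
x [0.664 0.008 0.748] y [ 0.007 -1.     0.005] z [ 0.748  0.002 -0.664]
L [238.414 136.109] [172.359 146.565]
R [259.566 150.835] [214.385 141.057]
tip [255.638 143.673] [193.135 134.396]
ttip [313.002 169.627] [300.104 117.903]
[[[238.2, 134.8], [249.6, 142.6]], [[172.9, 146.2], [214.2, 139.4]]]
```

View pics/e.png

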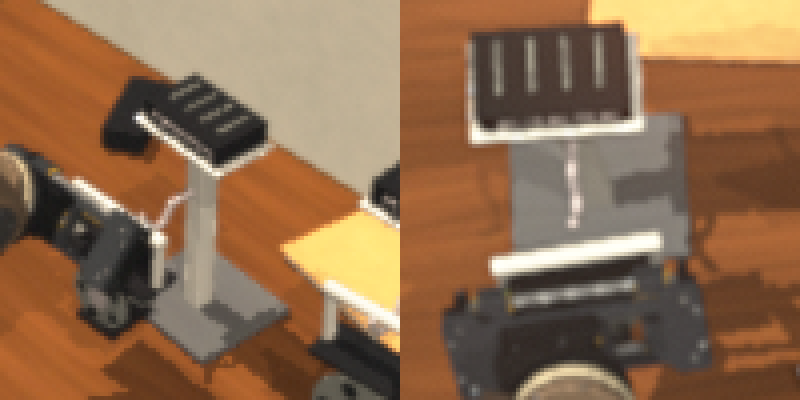

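The bar is centred in front of the short hook. In the right panel the bar's middle is at (577,254) and the hook tip at (574,224). I'll move it in and lower it.

{"api": "step_arm", "payload": {"moves": [{"tx": 5,"ty": 0,"tz": 6,"roll": 0},{"tx": 12,"ty": 0,"tz": 13,"roll": 0},{"tx": 19,"ty": 0,"tz": 21,"roll": 0},{"tx": 25,"ty": 0,"tz": 28,"roll": 0},{"tx": 31,"ty": 0,"tz": 34,"roll": 0},{"tx": 35,"ty": 0,"tz": 39,"roll": 0},{"tx": 35,"ty": 0,"tz": 39,"roll": 0},{"tx": 35,"ty": 0,"tz": 39,"roll": 0}]}}

```text
t: 25.53
eef_pos: [666.3, 158.4, 162.3]
tcp_rot: [3.134, -0.844, 0.012]
ft_force: [-0.8, -0.1, -2.7]
opening: 0.899
grip_force: 29.7
```

{"api": "step_arm", "payload": {"moves": [{"tx": -4,"ty": 0,"tz": 3,"roll": 0},{"tx": -8,"ty": 0,"tz": 7,"roll": 0},{"tx": -12,"ty": 0,"tz": 11,"roll": 0},{"tx": -15,"ty": 0,"tz": 13,"roll": 0},{"tx": -18,"ty": 0,"tz": 16,"roll": 0},{"tx": -21,"ty": 0,"tz": 19,"roll": 0},{"tx": -21,"ty": 0,"tz": 19,"roll": 0}]}}

```text
t: 26.12
eef_pos: [666.3, 158.3, 133.2]
tcp_rot: [3.133, -0.844, 0.012]
ft_force: [-0.2, 0.2, -1.5]
opening: 0.897
grip_force: 29.7
```

{"api": "step_arm", "payload": {"moves": [{"tx": -1,"ty": 0,"tz": 2,"roll": 0},{"tx": -2,"ty": 0,"tz": 3,"roll": 0},{"tx": -3,"ty": 0,"tz": 4,"roll": 0},{"tx": -3,"ty": 0,"tz": 4,"roll": 0}]}}

```text
t: 26.45
eef_pos: [667.5, 158.3, 129.3]
tcp_rot: [3.134, -0.845, 0.012]
ft_force: [0.2, -0.1, -2.2]
opening: 0.898
grip_force: 29.7
```

{"api": "step_arm", "payload": {"moves": [{"tx": -1,"ty": 0,"tz": 1,"roll": 0},{"tx": -2,"ty": 0,"tz": 2,"roll": 0},{"tx": -2,"ty": 0,"tz": 2,"roll": 0}]}}

```text
t: 26.7
eef_pos: [667.6, 158.3, 126.4]
tcp_rot: [3.134, -0.845, 0.012]
ft_force: [-0.1, 0.2, -1.6]
opening: 0.899
grip_force: 29.7
```

{"api": "step_arm", "payload": {"moves": [{"tx": 0,"ty": 0,"tz": 1,"roll": 0},{"tx": -1,"ty": 0,"tz": 2,"roll": 0},{"tx": -1,"ty": 0,"tz": 2,"roll": 0}]}}

```text
t: 26.95
eef_pos: [669.1, 158.3, 125.7]
tcp_rot: [3.134, -0.848, 0.012]
ft_force: [-4.3, -0.6, 6.9]
opening: 0.897
grip_force: 29.9
```

Contact is made and the hook carries the reel. I'll release and retract.

{"api": "step_arm", "payload": {"grip": 60, "moves": [{"tx": 0,"ty": 0,"tz": 0,"roll": 0},{"tx": 0,"ty": 0,"tz": 0,"roll": 0},{"tx": 0,"ty": 0,"tz": 0,"roll": 0},{"tx": 0,"ty": 0,"tz": 0,"roll": 0},{"tx": 0,"ty": 0,"tz": 0,"roll": 0},{"tx": 0,"ty": 0,"tz": 0,"roll": 0}]}}

```text
t: 27.45
eef_pos: [668.6, 158.3, 124.5]
tcp_rot: [3.134, -0.845, 0.012]
ft_force: [-0.5, 0.1, 0.3]
opening: 0.656
grip_force: 0.0
```

{"api": "step_arm", "payload": {"moves": [{"tx": 0,"ty": 0,"tz": 0,"roll": 0},{"tx": 0,"ty": 0,"tz": -6,"roll": 0},{"tx": 0,"ty": 0,"tz": -14,"roll": 0},{"tx": 0,"ty": 0,"tz": -24,"roll": 0},{"tx": 0,"ty": 0,"tz": -36,"roll": 0},{"tx": 0,"ty": 0,"tz": -50,"roll": 0},{"tx": 0,"ty": 0,"tz": -70,"roll": 0},{"tx": 0,"ty": 0,"tz": -92,"roll": 0},{"tx": 0,"ty": 0,"tz": -115,"roll": 0},{"tx": 0,"ty": 0,"tz": -140,"roll": 0},{"tx": 0,"ty": 0,"tz": -140,"roll": 0}]}}

```text
t: 28.37
eef_pos: [561.0, 158.4, 220.7]
tcp_rot: [3.135, -0.848, 0.012]
ft_force: [0.5, 0.7, 0.2]
opening: 0.633
grip_force: 0.0
```

```bash
python3 -c "
from bar import *
show()
def fitb(o,x0,z):
    f=lambda p:np.concatenate([pr(P[i],[p[0]-np.sin(p[3])*s,p[1]+np.cos(p[3])*s,p[2]])-np.array(o[i][j]) for i in (0,1) for j,s in ((0,62),(1,-62))])
    r=least_squares(f,[*x0,z,0]); print(r.x,np.abs(r.fun).max())
c=optics.read_camera('side')['pixels'];t=optics.read_camera('top')['pixels']
cv2.imwrite('pics/f.png',np.hstack([cv2.resize(c[90:240,220:370],(400,400),interpolation=3),cv2.resize(t[60:210,150:300],(400,400),interpolation=3)]))
for n,X in (('S',np.array([662.5,160,160])),('L',np.array([637,-152,250]))):
    E=[(pr(q,X+[0,62,0]),pr(q,X-[0,62,0])) for q in P]; print(n,E)
fitb(bar((110,150,243,282),(112,145,170,217),0,0),[662,160],160)
fitb(bar((150,195,295,340),(95,125,268,330),0,0),[637,-152],250)
"
```

```text
t 28.4667 j [ 0.245  0.309  2.199  3.889  0.268 -2.144] p [563.348 158.391 218.99 ] rot [ 3.135 -0.847  0.012] F [ 0.227 -0.118  0.263] open 0.6295885141413445 g 0.0
x [0.662 0.008 0.749] y [ 0.006 -1.     0.004] z [ 0.749  0.002 -0.662]
S [(array([249.336, 136.858]), array([270.206, 151.091])), (array([173.1  , 131.826]), array([213.606, 126.547]))]
L [(array([303.165, 160.423]), array([330.798, 178.593])), (array([276.975, 115.364]), array([320.139, 109.745]))]
[[[248.1, 136.8], [269.5, 149.8]], [[173.8, 132.8], [213.2, 126.2]]]
[658.516 159.435 166.231   0.04 ] 0.7115005112433437
[[[300.9, 160.2], [330.7, 176.8]], [[276.0, 117.2], [318.9, 108.6]]]
[ 634.78  -148.269  253.674    0.076] 0.2707566929202585
```

{"api": "step_arm", "payload": {"moves": [{"tx": 0,"ty": 0,"tz": 0,"roll": 0},{"tx": 0,"ty": 0,"tz": 0,"roll": 0},{"tx": 0,"ty": 0,"tz": 0,"roll": 0},{"tx": 0,"ty": 0,"tz": 0,"roll": 0},{"tx": 0,"ty": 0,"tz": 0,"roll": 0},{"tx": 0,"ty": 0,"tz": 0,"roll": 0},{"tx": 0,"ty": 0,"tz": 0,"roll": 0},{"tx": 0,"ty": 0,"tz": 0,"roll": 0},{"tx": 0,"ty": 0,"tz": 0,"roll": 0},{"tx": 0,"ty": 0,"tz": 0,"roll": 0},{"tx": 0,"ty": 0,"tz": 0,"roll": 0},{"tx": 0,"ty": 0,"tz": 0,"roll": 0}]}}

```text
t: 29.77
eef_pos: [563.8, 158.2, 217.5]
tcp_rot: [3.134, -0.845, 0.012]
ft_force: [-0.3, -0.6, -0.6]
opening: 0.635
grip_force: 0.0
```

```bash
python3 -c "
from h import *
a=optics.read_camera('side')['pixels'].astype(int)
for _ in range(4): optics.read_camera('top')
b=optics.read_camera('side')['pixels'].astype(int); d=abs(a-b).max(2); print((d>25).sum(), np.argwhere(d>25)[:5])
if (d>25).sum()<15: print(env.job_done())
"
```

```text
5 [[127 198]
 [129 201]
 [131 229]
 [254 229]
 [279 220]]
the job is handed in; nothing more can be done
None
```

The job is handed in (no verdict was returned): the large reel hangs on the tall hook and the small reel on the short hook, both measured within tolerance and still in the last pictures, with the gripper clear; I did not re-measure the mug, screwdriver and drive at the end, but no move went near them.

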